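# Put the microscope optics away in the split-door cupboard

## Robot

A 6-joint arm with a two-finger parallel gripper is mounted at the origin on the work surface. World frame = base frame: x ahead of the robot, y to its left, z up, the work surface at z = 0. Lengths are in m, angles in rad, forces in N, time in s.
With the tool pointing down it reaches from about 0.3 to 0.75 m from the base axis. Payload 8.5 kg.
Tool frame: the origin (TCP) lies midway between the tips of the shut fingers; the grasp point (between the pads) lies manip.hold_point_z behind it (manip.hold_point_z is the distance from the TCP to the grasp point, in m); z points along the fingers, y is the direction in which the jaws open and shut (so a half turn about z gives the same grasp; the last joint's range is limited). The gripper opens to 88 mm and grips with 3 to 60 N. Pads are 18 mm wide; open, the fingers measure 123 mm over their backs; the gripper's body (75 mm by 187 mm) begins 45 mm behind the grasp point.
Start: joints at [-1.376, 0.381, 1.297, -0, 1.464, -0.215], TCP at [0.219, -0.504, 0.239] pointing down, gripper open.
Joint ranges: [-3.11, 3.11], [-0.89, 2.33], [0.22, 2.48], [-1.42, 4.56], [0.17, 2.85], [-2.88, 2.88]. Speed limits (rad/s): [2.39, 2.39, 3.14, 3.14, 3.14, 3.14].

## Interface

Orientations are given as a rotation vector (axis times angle).
In Python, from cell import sense, read_camera, ticket, manip gives the robot as it stands.
- The arm moves only by the tool jog_arm, never from a script. Its argument "rows" is a list of rows, each an object of numbers: "tx", "ty", "tz": the shift along the tool's x, y, z in units of 30 mm (1.0 is 30 mm); "roll": the turn about the tool's z in units of 10 degrees (1.0 is 10 degrees). In form: [{"tx": .., "ty": .., "tz": .., "roll": ..}, ...]. A call has 1 to 12 rows; each row shifts and turns the commanded pose from where the row before left it, along the tool's axes as they then stand; what a row does not reach is not made up. A row lasts 1/8 s, in which the tool goes at most 62.5 mm and 10.7 degrees, less where a joint would pass 70% of its speed; a pose out of reach is approached as far as the arm can. A call is refused whole if a number of a shift passes 1 or a number of a turn 1, either way. A call with a gripper value outside its range is refused whole. "grip" is the gripper command: -1 is shut, 1 is fully open, values between are in proportion, set as the call begins (left out, the last holds). The fingers move at their own pace and stop on an object; "newtons" is the grip in N (left out, the last holds). Time passes only in rows, so rows that do not move let the fingers close. It gives the time, the measured TCP pose, the force and the opening at its end, in the units of the state.
- sense(): the state, without advancing time (a new reading comes with each control period).
- read_camera(name): name is "scene" or "top" or "wrist"; returns a dict with "color" (384x512x3 uint8, blue, green, red), "fovy" (degrees; the focal length in pixels is half the picture's height over the tangent of half this angle, whatever the lens; pixels are square), "cx", "cy" (the principal point, pixels), "R" (3x3) and "t" (3): a world point X has camera coordinates R X + t. Camera axes: x right, y down, z forward; pixel columns grow to the right and rows downward; lengths in m; the calibration is good to about 2 mm. The wrist camera is an equidistant fisheye: a pixel r from the principal point sees the ray r / f radians off the axis. A picture is of the moment at which its call begins. There is no depth.
- ticket.hand_in(): hands the job in, once; it reports no verdict.
The state is a dict: "time": time; "joints": joint angles; "joint_vel": joint speeds; "tau": joint torques, N m; "tcp_pos": TCP position; "ee_rot": TCP orientation; "contact_force": force on the tool from outside, world axes, zero at the start; "wrist_torque": the same for the moment, N m; "gripper_width": finger opening in m.
Only numpy, scipy, OpenCV 4.12 (cv2) and the standard library are available. Lean on these libraries where they do the work, as an engineer would, in place of code of your own. Each camera call takes 0.05 s, during which the arm holds its last target.

## Task

Swing open the upper half of the cupboard's split door, leaving the lower half shut and bolted, and tip the case's lid back past its balance point so that both stay open by themselves. Then lay the microscope tube from the case, on its foot, and stand every objective pot that is on the bench, upright, on the cupboard's shelf. When everything is on the shelf, shut the case and shut the upper half door fully, leaving the other things on the bench where they are.

Things in the scene. Friction and masses are not known exactly. Their poses are not given: they have to be found in the camera images.
- cabinet: grey bench-top optics cupboard, fixed, 190 mm deep (its x), 300 mm wide (its y), 156 mm high with its 6 mm roof, walls 10 mm. Origin: centre of its underside; the front faces its own -x. The front is a door split in two halves, both hinged (upright) at the front corner on the -y side. The roof, but for a 20 mm strip at the back, is part of the upper half and swings away with it
- shelf (a point): centre of the shelf's top inside the cupboard, 65 mm above the bench, straight above the cupboard's origin. Free shelf space: 85 mm either way along the cupboard's x, 140 mm either way along its y; reached from above once the upper half is open
- upper_leaf (a joint): opening angle of the upper half door (rad): 0 shut, up to 2.0; it may start ajar. Turns anticlockwise seen from above as it opens. White panel 290 mm wide, 12 mm thick, 82 to 150 mm above the bench, carrying the 177 mm deep roof plate (top at 156 mm). Stiff hinge (0.25 N m): stays where it is left
- upper_handle (a point): grip point, 180 mm above the bench, on the upper half's handle: an upright round steel post 18 mm across, 100 to 200 mm above the bench, 36 mm in front of the door's middle plane, 265 mm from the hinge along the door. It stands 44 mm above the roof plate and can be pinched from above in any direction and turns freely in the fingers
- upper_hinge (a point): point on the upright hinge axis of both half doors, at the height of upper_handle; in the cabinet's frame at x -101 mm, y -145 mm
- lower_leaf (a joint): opening angle of the lower half door (rad): 0 shut. White, 290 mm wide, 4 to 78 mm above the bench, so its top edge stands 13 mm above the shelf as a lip. Held by its bolt; to stay shut
- bolt (a joint): travel of the small steel barrel bolt on the front of the lower half door (m): 0 shot home, 0.03 drawn. To stay home
- case: black clamshell instrument case, fixed, 170 mm deep (its x), 160 mm wide (its y), bottom part 55 mm high with 6 mm walls and an inner floor 8 mm above the bench; its front is its own -x. Origin: centre of its underside. Shut, the lid's top is 76 mm above the bench
- lid (a joint): opening angle of the case lid (rad): 0 shut, stop at 1.75. The hinge runs along the case's y at its rear rim. Lid about 0.25 kg, 170 mm long, 21 mm deep; free hinge: it falls shut below its balance point at about 1.4 rad and falls open on to its stop beyond it
- lid_handle (a point): grip point on the lid's handle: an aluminium block 36 mm wide (along the case's y), 12 mm thick, rising 30 mm above the lid's top near its front edge; the point lies 11 mm below the block's top, 150 mm from the hinge along the lid and 40 mm out from the hinge plane. Pinched by its two ends (across 36 mm) from above it can turn in the fingers about the hinge's direction
- lid_hinge (a point): point on the lid's hinge axis, middle of the rear rim, 55 mm above the bench; in the case's frame x 85 mm, y 0
- tube: microscope body tube, lying in the case: black barrel 44 mm across (x -55 to +25 mm) with a bright drawtube 30 mm across (to x +70 mm), its axis along its own x, 34 mm above its underside, on a flat steel foot 60 x 40 x 14 mm; top 56 mm above the underside; about 0.35 kg. Origin: centre of the foot's underside, z up; it balances there
- can_a: objective pot: upright squat canister, 56 mm across and 54 mm tall, black lower part (53 mm across, 36 mm tall) with a ribbed aluminium screw cap (56 mm across, 18 mm tall); about 0.22 kg. Origin: centre of its underside, z up. One to three of the pots are there at a start; an absent one reads None.
- can_b: objective pot: upright squat canister, 56 mm across and 54 mm tall, black lower part (53 mm across, 36 mm tall) with a ribbed aluminium screw cap (56 mm across, 18 mm tall); about 0.22 kg. Origin: centre of its underside, z up. One to three of the pots are there at a start; an absent one reads None.
- can_c: objective pot: upright squat canister, 56 mm across and 54 mm tall, black lower part (53 mm across, 36 mm tall) with a ribbed aluminium screw cap (56 mm across, 18 mm tall); about 0.22 kg. Origin: centre of its underside, z up. One to three of the pots are there at a start; an absent one reads None.
- petri: bystander: glass dish, 94 mm across, 28 mm tall. Origin: centre of its underside. Leave where it is
- slidebox: bystander: flat wooden slide box, 100 x 75 x 37 mm. Origin: centre of its underside. Leave where it is
- beaker: bystander: glass beaker, 66 mm across, 70 mm tall. Origin: centre of its underside. Leave where it is
- reagent: bystander: brown glass bottle, 68 mm across, 150 mm tall. Origin: centre of its underside. Leave where it is
- washbottle: bystander: white bottle with blue cap, 66 mm across, 160 mm tall. Origin: centre of its underside. Leave where it is
- jar: bystander: clear glass jar with white cap, 48 mm across, 60 mm tall. Origin: centre of its underside. Leave where it is
- tissues: bystander: cardboard box 80 x 110 x 50 mm. Origin: centre of its underside. Leave where it is

How it is judged:
By the outcome, as a careful person would: the job done as asked, in the order asked, and still so for the second after the job is handed in, with the robot touching nothing.
Of can_a, can_b, can_c only 1 to 3 are there at a start; the rules pass over those that are not, and their reading is None.
At some moment in a run one of can_a, can_b, can_c may be knocked a few centimetres aside while the robot is not near it.
It also fails if it takes over 210 s, if anything falls off the work surface, if the arm or the gripper's body presses on something with over 40 N, if the wrist force passes 120 N, or if a joint passes its speed limit or range.

## Working session

There is one attempt and no reset: what is moved stays moved. The work goes in short steps, Python scripts to look and compute and a tool call to move; the robot and the scene stay as the last step left them, time stands still between calls to the robot, and variables do not carry over. Pictures are saved under pics/ and viewed, and the job is handed in when it is done.

Besides the shell and the picture viewer there is one more tool, called after "Call:" as a command line: name --argument value ..., lists and objects as JSON in quotes. jog_arm: Moves the arm, as the interface text tells. Its arguments: {"type":"object","properties":{"rows":{"type":"array"},"grip":{"type":"number"},"newtons":{"type":"number"}},"required":["rows"]}

```bash
ls; mkdir -p pics; python3 - <<'E'
from cell import sense, read_camera, ticket, manip
import cv2
print(sense()); print(manip.hold_point_z, [a for a in dir(manip) if a[0]!='_'])
for n in ["scene","top","wrist"]:
    c=read_camera(n); cv2.imwrite(f"pics/{n}0.png",c["color"]); print(n,c["fovy"],c["cx"],c["cy"],c["R"],c["t"])
E
```

```text
pics
{'time': 0.0, 'joints': array([-1.37632502e+00,  3.81184335e-01,  1.29823182e+00,  4.98900050e-05,
        1.46363780e+00, -2.15297835e-01]), 'joint_vel': array([ 9.93198066e-05,  1.38266316e-04,  9.04403622e-04,  2.90392763e-03,
        1.09544220e-04, -1.65664966e-03]), 'tau': array([-2.19605918e-04, -4.37931311e+01, -2.24555898e+01,  7.13493861e-02,
        3.52546864e-02, -1.30554567e-04]), 'tcp_pos': array([ 0.21907395, -0.50418157,  0.23815381]), 'ee_rot': array([-3.07445615e+00, -6.38864610e-01, -1.01762159e-04]), 'contact_force': array([-0.14401231, -0.29545333, -0.31364715]), 'wrist_torque': array([0.01858389, 0.0164899 , 0.01159375]), 'gripper_width': 0.08835221075235596}
0.0187 ['IKError', 'hold_point_z']
scene 51.79563166548206 252.27603437049353 186.9993890089464 [[ 5.75688511e-01  8.17668979e-01  4.22947876e-04]
 [ 4.49678478e-01 -3.16168800e-01 -8.35360136e-01]
 [-6.82914346e-01  4.81097424e-01 -5.49702888e-01]] [-0.31970631 -0.15047508  1.75071009]
top 56.98000442578942 269.0873523525983 193.92499393443208 [[ 0.01177114 -0.99946303  0.03057941]
 [-0.98970834 -0.01600702 -0.14220121]
 [ 0.14261433 -0.02859083 -0.98936531]] [-0.03269511  0.57382991  1.00518581]
wrist 65.70646984690485 255.5957963796784 194.98265863344034 [[ 0.39843773 -0.91719327 -0.00196755]
 [-0.86992529 -0.37858211  0.31607843]
 [-0.29064989 -0.12422595 -0.94873102]] [-0.54807432 -0.0438284   0.39219562]
```

View pics/scene0.png

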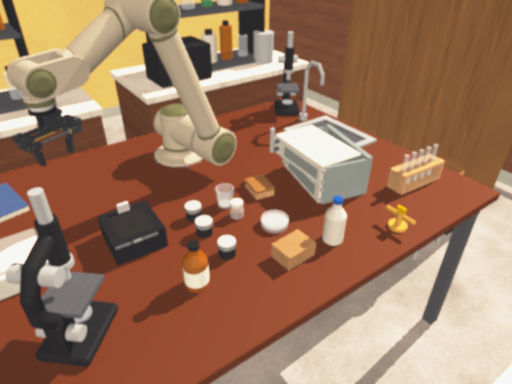

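View pics/top0.png

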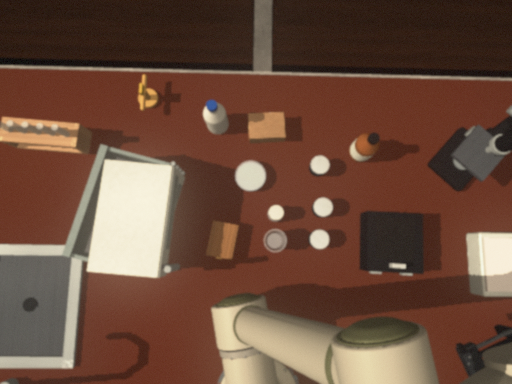

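View pics/wrist0.png

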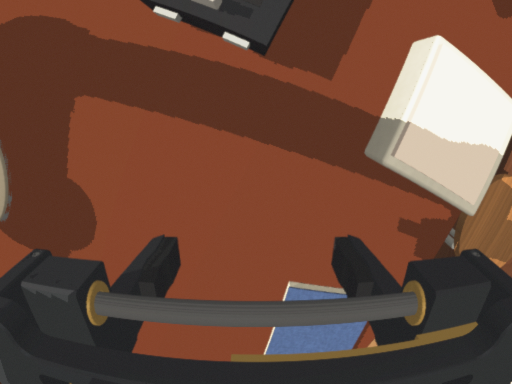

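```bash
cat > h.py <<'E'
import numpy as np, cv2
from cell import sense, read_camera, ticket, manip
from scipy.spatial.transform import Rotation as Ro
def foc(c): return 192/np.tan(np.radians(c["fovy"]/2))
def ray(c,u,v,fish=False):
    f=foc(c); d=np.array([u-c["cx"],v-c["cy"]])
    if fish:
        r=np.hypot(*d); th=r/f; s=np.sin(th)/max(r,1e-9); k=np.array([d[0]*s,d[1]*s,np.cos(th)])
    else: k=np.array([d[0]/f,d[1]/f,1.])
    R=np.array(c["R"]); return -R.T@np.array(c["t"]), R.T@k
def p2w(c,u,v,z,fish=False):
    o,d=ray(c,u,v,fish); return o+d*(z-o[2])/d[2]
def w2p(c,X,fish=False):
    k=np.array(c["R"])@np.asarray(X,float)+np.array(c["t"]); f=foc(c)
    if fish:
        th=np.arctan2(np.hypot(k[0],k[1]),k[2]); n=np.hypot(k[0],k[1]); return np.array([c["cx"]+f*th*k[0]/n,c["cy"]+f*th*k[1]/n])
    return np.array([c["cx"]+f*k[0]/k[2],c["cy"]+f*k[1]/k[2]])
def shot(n,name,box=None,s=1):
    c=read_camera(n); im=c["color"]
    if box: u0,v0,u1,v1=box; im=im[v0:v1,u0:u1]
    if s!=1: im=cv2.resize(im,None,fx=s,fy=s,interpolation=cv2.INTER_CUBIC)
    cv2.imwrite(f"pics/{name}.png",im); return c
def st():
    s=sense(); R=Ro.from_rotvec(s["ee_rot"]).as_matrix()
    print("t %.2f"%s["time"],"tcp",s["tcp_pos"].round(4),"yaw of tool x %.2f"%np.degrees(np.arctan2(R[1,0],R[0,0])),"zaxis",R[:,2].round(4),"w %.4f"%s["gripper_width"],"j",s["joints"].round(3))
    return s,R
def go(target, yaw=None):
    """print total shift in units in current tool axes, plus roll units"""
    s,R=st(); d=R.T@(np.asarray(target)-s["tcp_pos"])/0.03
    print("shift units (cur axes)",d.round(3))
    if yaw is not None:
        # tool pointing down: +roll about tool z => yaw decreases
        y=np.degrees(np.arctan2(R[1,0],R[0,0])); r=(y-yaw+180)%360-180
        print("roll units",(r/10).round(3))
E
python3 - <<'E'
from h import *
shot("top","t1",(60,130,200,290),5)
shot("top","t2",(340,190,440,290),6)
shot("top","t3",(200,140,340,260),5)
E
```

```text
(no output)
```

View pics/t1.png

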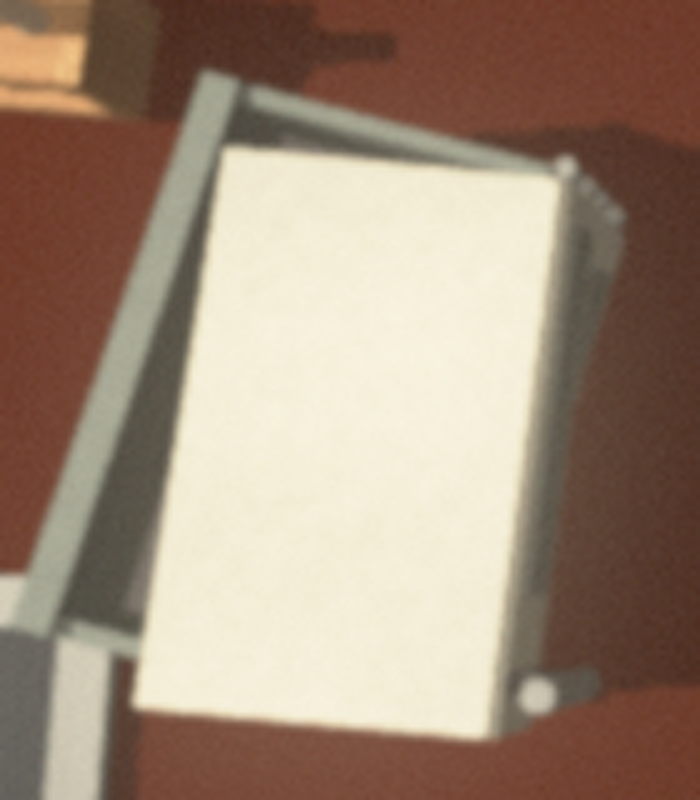

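View pics/t2.png

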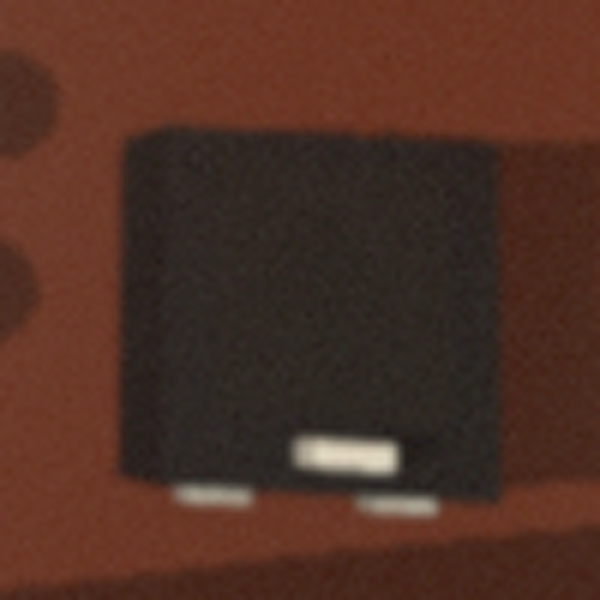

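View pics/t3.png

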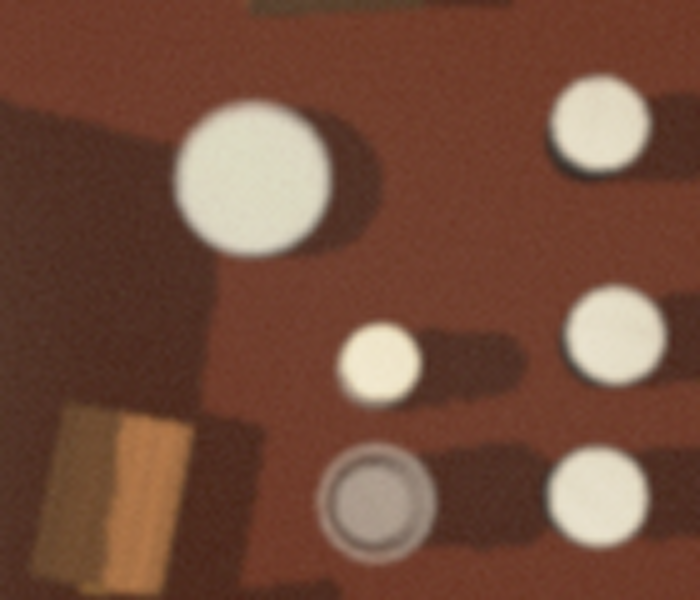

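```bash
python3 - <<'E'
from h import *
c=read_camera("top")
T1=lambda u,v,z:p2w(c,60+u/5-.4,130+v/5-.4,z)
T2=lambda u,v,z:p2w(c,340+u/6-.4,190+v/6-.4,z)
T3=lambda u,v,z:p2w(c,200+u/5-.4,140+v/5-.4,z)
print("roof");[print(T1(*p,.156).round(4)) for p in [(222,148),(568,178),(492,740),(135,708)]]
print("handle",T1(537,695,.2).round(4)); print("pin",T1(567,165,.156).round(4),T1(567,165,.2).round(4))
print("strip");[print(T1(*p,.156).round(4)) for p in [(205,70),(242,82),(16,625),(50,637)]]
print("lid");[print(T2(*p,.076).round(4)) for p in [(165,128),(497,142),(500,498),(165,485)]]
print("lidhandle");[print(T2(*p,.106).round(4)) for p in [(347,455),(297,437),(398,437),(398,472),(297,470)]]
print("cans");[print(T3(*p,.054).round(4)) for p in [(601,124),(616,335),(598,497)]]
print("jar",T3(380,364,.06),"beaker",T3(377,503,.07),"petri",T3(253,178,.028))
print("slide");[print(T3(*p,.037).round(4)) for p in [(65,403),(192,420),(165,597),(32,575)]]
print("reagent",p2w(c,373,140,.15),"wash",p2w(c,211,106,.16))
E
```

```text
roof
[0.643  0.4142 0.156 ]
[0.6303 0.2328 0.156 ]
[0.3401 0.2563 0.156 ]
[0.3542 0.435  0.156 ]
handle [0.3655 0.224  0.2   ]
pin [0.6373 0.2337 0.156 ] [0.6271 0.2228 0.2   ]
strip
[0.6851 0.4263 0.156 ]
[0.6789 0.4065 0.156 ]
[0.3946 0.4976 0.156 ]
[0.3888 0.4802 0.156 ]
lid
[ 0.5246 -0.3052  0.076 ]
[ 0.5202 -0.4655  0.076 ]
[ 0.3531 -0.4585  0.076 ]
[ 0.3575 -0.3005  0.076 ]
lidhandle
[ 0.3737 -0.3751  0.106 ]
[ 0.3815 -0.3525  0.106 ]
[ 0.382  -0.3989  0.106 ]
[ 0.3663 -0.3982  0.106 ]
[ 0.3668 -0.3519  0.106 ]
cans
[ 0.6635 -0.174   0.054 ]
[ 0.5376 -0.1817  0.054 ]
[ 0.4435 -0.1704  0.054 ]
jar [ 0.51800914 -0.0435812   0.06      ] beaker [ 0.43830134 -0.04212528  0.07      ] petri [0.6322964  0.03257316 0.028     ]
slide
[0.4945 0.1396 0.037 ]
[0.4856 0.0652 0.037 ]
[0.3834 0.0783 0.037 ]
[0.3951 0.1552 0.037 ]
reagent [ 0.71209801 -0.30393545  0.15      ] wash [0.79470532 0.13864119 0.16      ]
```

```bash
cat >> h.py <<'E'
def plan(pts, pos=None, yaw=None):
    """pts: list of world targets; constant yaw; prints rows count and per-row units"""
    s,R=st(); p=s["tcp_pos"] if pos is None else np.array(pos)
    for t in pts:
        d=R.T@(np.asarray(t)-p)/0.03; n=max(1,int(np.ceil(max(abs(d).max(),np.linalg.norm(d)/1.6)/0.98)))
        print("to",np.round(t,3),"n",n,"row",(d/n).round(3)); p=np.asarray(t)
E
python3 - <<'E'
from h import *
plan([(.42,-.1,.26),(.3655,.224,.25),(.3655,.224,.167)])
E
```

```text
t 0.35 tcp [ 0.2191 -0.5044  0.2386] yaw of tool x 23.48 zaxis [-1.e-04  3.e-04 -1.e+00] w 0.0883 j [-1.376  0.381  1.298 -0.     1.464 -0.215]
to [ 0.42 -0.1   0.26] n 12 row [ 0.959 -0.808 -0.059]
to [0.366 0.224 0.25 ] n 11 row [ 0.24  -0.966  0.031]
to [0.366 0.224 0.167] n 3 row [-0.     0.     0.922]
```

Call:
jog_arm --rows '[{"tx": 0.96,"ty": -0.81,"tz": -0.06},{"tx": 0.96,"ty": -0.81,"tz": -0.06},{"tx": 0.96,"ty": -0.81,"tz": -0.06},{"tx": 0.96,"ty": -0.81,"tz": -0.06},{"tx": 0.96,"ty": -0.81,"tz": -0.06},{"tx": 0.96,"ty": -0.81,"tz": -0.06},{"tx": 0.96,"ty": -0.81,"tz": -0.06},{"tx": 0.96,"ty": -0.81,"tz": -0.06},{"tx": 0.96,"ty": -0.81,"tz": -0.06},{"tx": 0.96,"ty": -0.81,"tz": -0.06},{"tx": 0.96,"ty": -0.81,"tz": -0.06},{"tx": 0.96,"ty": -0.81,"tz": -0.06}]' --grip 1

```text
$.rows[0]: bad value
```

Call:
jog_arm --rows '[{"tx": 0.24,"ty": -0.97,"tz": 0.03},{"tx": 0.24,"ty": -0.97,"tz": 0.03},{"tx": 0.24,"ty": -0.97,"tz": 0.03},{"tx": 0.24,"ty": -0.97,"tz": 0.03},{"tx": 0.24,"ty": -0.97,"tz": 0.03},{"tx": 0.24,"ty": -0.97,"tz": 0.03},{"tx": 0.24,"ty": -0.97,"tz": 0.03},{"tx": 0.24,"ty": -0.97,"tz": 0.03},{"tx": 0.24,"ty": -0.97,"tz": 0.03},{"tx": 0.24,"ty": -0.97,"tz": 0.03},{"tx": 0.24,"ty": -0.97,"tz": 0.03},{}]'

```text
$.rows[0]: bad value
```

```bash
python3 - <<'E'
from h import *
go((.3655,.224,.167)); c=shot("wrist","w1"); print(w2p(c,(.3655,.224,.2),True))
E
```

```text
t 0.35 tcp [ 0.2191 -0.5044  0.2386] yaw of tool x 23.48 zaxis [-1.e-04  3.e-04 -1.e+00] w 0.0883 j [-1.376  0.381  1.298 -0.     1.464 -0.215]
shift units (cur axes) [ 14.149 -20.324   2.394]
[-115.79276013  -38.98142057]
```

View pics/w1.png

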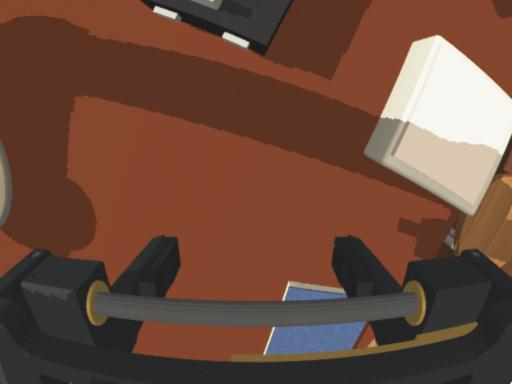

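Call:
jog_arm --rows '[{"tx": 0.96,"ty": -0.81,"tz": -0.06,"roll": 0},{"tx": 0.96,"ty": -0.81,"tz": -0.06,"roll": 0},{"tx": 0.96,"ty": -0.81,"tz": -0.06,"roll": 0},{"tx": 0.96,"ty": -0.81,"tz": -0.06,"roll": 0},{"tx": 0.96,"ty": -0.81,"tz": -0.06,"roll": 0},{"tx": 0.96,"ty": -0.81,"tz": -0.06,"roll": 0},{"tx": 0.96,"ty": -0.81,"tz": -0.06,"roll": 0},{"tx": 0.96,"ty": -0.81,"tz": -0.06,"roll": 0},{"tx": 0.96,"ty": -0.81,"tz": -0.06,"roll": 0},{"tx": 0.96,"ty": -0.81,"tz": -0.06,"roll": 0},{"tx": 0.96,"ty": -0.81,"tz": -0.06,"roll": 0},{"tx": 0.96,"ty": -0.81,"tz": -0.06,"roll": 0}]' --grip 1

```text
time: 1.9
tcp_pos: [0.4203, -0.0981, 0.2606]
ee_rot: [3.076, 0.639, 0.0]
contact_force: [0.0, -0.2, 0.3]
gripper_width: 0.0883
```

Call:
jog_arm --rows '[{"tx": 0.24,"ty": -0.97,"tz": 0.03,"roll": 0},{"tx": 0.24,"ty": -0.97,"tz": 0.03,"roll": 0},{"tx": 0.24,"ty": -0.97,"tz": 0.03,"roll": 0},{"tx": 0.24,"ty": -0.97,"tz": 0.03,"roll": 0},{"tx": 0.24,"ty": -0.97,"tz": 0.03,"roll": 0},{"tx": 0.24,"ty": -0.97,"tz": 0.03,"roll": 0},{"tx": 0.24,"ty": -0.97,"tz": 0.03,"roll": 0},{"tx": 0.24,"ty": -0.97,"tz": 0.03,"roll": 0},{"tx": 0.24,"ty": -0.97,"tz": 0.03,"roll": 0},{"tx": 0.24,"ty": -0.97,"tz": 0.03,"roll": 0},{"tx": 0.24,"ty": -0.97,"tz": 0.03,"roll": 0},{"tx": 0,"ty": 0,"tz": 0,"roll": 0}]'

```text
time: 3.4
tcp_pos: [0.3646, 0.2269, 0.2504]
ee_rot: [-3.075, -0.643, 0.0]
contact_force: [0.7, -0.5, -0.3]
gripper_width: 0.0881
```

```bash
python3 - <<'E'
from h import *
go((.3655,.224,.167)); c=shot("wrist","w1"); print(w2p(c,(.3655,.224,.2),True))
E
```

```text
t 3.40 tcp [0.3646 0.2269 0.2504] yaw of tool x 23.64 zaxis [-1.e-04  1.e-04 -1.e+00] w 0.0881 j [0.28  0.158 1.581 0.    1.403 1.438]
shift units (cur axes) [-0.011  0.102  2.78 ]
[261.5648311  217.48150581]
```

View pics/w1.png

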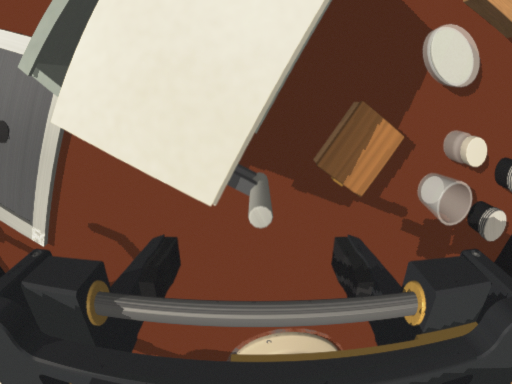

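The handle top is at (261,217), 0.7 px from its projection. I'll go down and pinch.

Call:
jog_arm --rows '[{"tx": 0,"ty": 0.1,"tz": 0.9,"roll": 0},{"tx": 0,"ty": 0,"tz": 0.94,"roll": 0},{"tx": 0,"ty": 0,"tz": 0.94,"roll": 0},{"tx": 0,"ty": 0,"tz": 0,"roll": 0}]'

```text
time: 3.95
tcp_pos: [0.3658, 0.2221, 0.1661]
ee_rot: [3.076, 0.637, -0.006]
contact_force: [0.2, -0.3, 0.2]
gripper_width: 0.0882
```

Call:
jog_arm --rows '[{"tx": 0,"ty": 0,"tz": 0,"roll": 0},{"tx": 0,"ty": 0,"tz": 0,"roll": 0},{"tx": 0,"ty": 0,"tz": 0,"roll": 0},{"tx": 0,"ty": 0,"tz": 0,"roll": 0},{"tx": 0,"ty": 0,"tz": 0,"roll": 0},{"tx": 0,"ty": 0,"tz": 0,"roll": 0}]' --grip -1 --newtons 20

```text
time: 4.7
tcp_pos: [0.3662, 0.2231, 0.1671]
ee_rot: [3.076, 0.639, 0.0]
contact_force: [-0.3, 0.2, -0.7]
gripper_width: 0.0304
```

```bash
python3 - <<'E'
from h import *
s,R=st()
H=np.array([.6338,.2372]); r=np.hypot(.265,.036)
d=s["tcp_pos"][:2]-H; a0=np.arctan2(d[1],d[0]); print("angle",np.degrees(a0),"r",np.hypot(*d),"exp",r)
aend=np.radians(173.93)+1.85
r=np.hypot(*d)
N=18; p=s["tcp_pos"].copy()
a0=a0%(2*np.pi)
for i in range(1,N+1):
    a=a0+(aend-a0)*i/N; q=np.array([H[0]+r*np.cos(a),H[1]+r*np.sin(a),p[2]]); 
    print(i,(R.T@(q-p)/.03).round(2),q.round(3)); p=q
E
```

```text
t 4.70 tcp [0.3662 0.2231 0.1671] yaw of tool x 23.48 zaxis [ 1.e-04 -0.e+00 -1.e+00] w 0.0304 j [ 0.27   0.247  1.732 -0.     1.163  1.431]
angle -176.98884582801065 r 0.26792561469688786 exp 0.2674341040331244
1 [-0.26  0.8   0.  ] [0.369 0.198 0.167]
2 [-0.18  0.82  0.  ] [0.374 0.173 0.167]
3 [-0.1   0.83  0.  ] [0.381 0.149 0.167]
4 [-0.02  0.84  0.  ] [0.39  0.126 0.167]
5 [0.05 0.84 0.  ] [0.402 0.104 0.167]
6 [0.13 0.83 0.  ] [0.415 0.082 0.167]
7 [0.21 0.81 0.  ] [0.431 0.062 0.167]
8 [0.29 0.79 0.  ] [0.448 0.044 0.167]
9 [0.36 0.76 0.  ] [0.467 0.028 0.167]
10 [0.43 0.72 0.  ] [0.487 0.013 0.167]
11 [0.49 0.68 0.  ] [0.509 0.    0.167]
12 [0.56 0.63 0.  ] [ 0.532 -0.011  0.167]
13 [0.61 0.57 0.  ] [ 0.555 -0.019  0.167]
14 [0.66 0.51 0.  ] [ 0.58  -0.025  0.167]
15 [0.71 0.45 0.  ] [ 0.605 -0.029  0.167]
16 [0.75 0.38 0.  ] [ 0.63  -0.031  0.167]
17 [0.78 0.31 0.  ] [ 0.655 -0.03   0.167]
18 [0.81 0.23 0.  ] [ 0.68  -0.027  0.167]
```

Call:
jog_arm --rows '[{"tx": 0,"ty": 0,"tz": 0,"roll": 0},{"tx": 0,"ty": 0,"tz": 0,"roll": 0},{"tx": 0,"ty": 0,"tz": 0,"roll": 0}]'

```text
time: 5.08
tcp_pos: [0.3662, 0.2231, 0.167]
ee_rot: [-3.076, -0.639, 0.0]
contact_force: [-0.6, 0.7, 0.6]
gripper_width: 0.0174
```

Call:
jog_arm --rows '[{"tx": -0.26,"ty": 0.8,"tz": 0,"roll": 0},{"tx": -0.18,"ty": 0.82,"tz": 0,"roll": 0},{"tx": -0.1,"ty": 0.83,"tz": 0,"roll": 0},{"tx": -0.02,"ty": 0.84,"tz": 0,"roll": 0},{"tx": 0.05,"ty": 0.84,"tz": 0,"roll": 0},{"tx": 0.13,"ty": 0.83,"tz": 0,"roll": 0}]'

```text
time: 5.82
tcp_pos: [0.4151, 0.0815, 0.1672]
ee_rot: [-3.075, -0.64, 0.001]
contact_force: [1.0, 3.1, 0.3]
gripper_width: 0.0173
```

Tracking well, low force. Continuing the arc.

Call:
jog_arm --rows '[{"tx": 0.21,"ty": 0.81,"tz": 0,"roll": 0},{"tx": 0.29,"ty": 0.79,"tz": 0,"roll": 0},{"tx": 0.36,"ty": 0.76,"tz": 0,"roll": 0},{"tx": 0.43,"ty": 0.72,"tz": 0,"roll": 0},{"tx": 0.49,"ty": 0.68,"tz": 0,"roll": 0},{"tx": 0.56,"ty": 0.63,"tz": 0,"roll": 0},{"tx": 0.61,"ty": 0.57,"tz": 0,"roll": 0},{"tx": 0.66,"ty": 0.51,"tz": 0,"roll": 0},{"tx": 0.71,"ty": 0.45,"tz": 0,"roll": 0},{"tx": 0.75,"ty": 0.38,"tz": 0,"roll": 0},{"tx": 0.78,"ty": 0.31,"tz": 0,"roll": 0},{"tx": 0.81,"ty": 0.23,"tz": 0,"roll": 0}]'

```text
time: 7.32
tcp_pos: [0.681, -0.0258, 0.1673]
ee_rot: [-3.074, -0.64, -0.0]
contact_force: [-2.7, 7.0, 6.8]
gripper_width: 0.0175
```

Call:
jog_arm --rows '[{"tx": 0,"ty": 0,"tz": 0,"roll": 0},{"tx": 0,"ty": 0,"tz": 0,"roll": 0},{"tx": 0,"ty": 0,"tz": 0,"roll": 0},{"tx": 0,"ty": 0,"tz": 0,"roll": 0},{"tx": 0,"ty": 0,"tz": 0,"roll": 0}]' --grip 0.2

```text
time: 7.95
tcp_pos: [0.6799, -0.0266, 0.1672]
ee_rot: [3.076, 0.639, 0.0]
contact_force: [-0.2, -0.2, -0.4]
gripper_width: 0.0528
```

Call:
jog_arm --rows '[{"tx": 0,"ty": 0,"tz": -0.95,"roll": 0},{"tx": 0,"ty": 0,"tz": -0.95,"roll": 0},{"tx": 0,"ty": 0,"tz": -0.95,"roll": 0}]' --grip 1

```text
time: 8.32
tcp_pos: [0.6799, -0.0265, 0.2536]
ee_rot: [3.076, 0.639, 0.0]
contact_force: [0.2, -0.5, 0.4]
gripper_width: 0.0806
```

```bash
python3 - <<'E'
from h import *
# case frame
yaw=-1.7; hp=(.3737,-.3805)
plan([(.56,-.2,.26),(hp[0],hp[1],.25)])
shot("top","t4")
E
```

```text
t 8.32 tcp [ 0.6799 -0.0265  0.2536] yaw of tool x 23.48 zaxis [ 0. -0. -1.] w 0.0806 j [-0.213  0.616  0.847 -0.     1.678  0.948]
to [ 0.56 -0.2   0.26] n 7 row [-0.853  0.53  -0.031]
to [ 0.374 -0.38   0.25 ] n 9 row [-0.899  0.338  0.037]
```

View pics/t4.png

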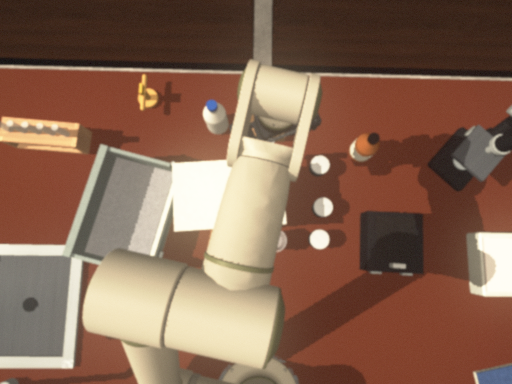

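Call:
jog_arm --rows '[{"tx": -0.85,"ty": 0.53,"tz": -0.03,"roll": 0},{"tx": -0.85,"ty": 0.53,"tz": -0.03,"roll": 0},{"tx": -0.85,"ty": 0.53,"tz": -0.03,"roll": 0},{"tx": -0.85,"ty": 0.53,"tz": -0.03,"roll": 0},{"tx": -0.85,"ty": 0.53,"tz": -0.03,"roll": 0},{"tx": -0.85,"ty": 0.53,"tz": -0.03,"roll": 0},{"tx": -0.85,"ty": 0.53,"tz": -0.03,"roll": 0}]'

```text
time: 9.25
tcp_pos: [0.5599, -0.2004, 0.2583]
ee_rot: [-3.076, -0.639, 0.0]
contact_force: [-0.4, 0.1, 0.3]
gripper_width: 0.0883
```

Call:
jog_arm --rows '[{"tx": -0.9,"ty": 0.34,"tz": 0.04,"roll": 0},{"tx": -0.9,"ty": 0.34,"tz": 0.04,"roll": 0},{"tx": -0.9,"ty": 0.34,"tz": 0.04,"roll": 0},{"tx": -0.9,"ty": 0.34,"tz": 0.04,"roll": 0},{"tx": -0.9,"ty": 0.34,"tz": 0.04,"roll": 0},{"tx": -0.9,"ty": 0.34,"tz": 0.04,"roll": 0},{"tx": -0.9,"ty": 0.34,"tz": 0.04,"roll": 0},{"tx": -0.9,"ty": 0.34,"tz": 0.04,"roll": 0},{"tx": -0.9,"ty": 0.34,"tz": 0.04,"roll": 0},{"tx": 0,"ty": 0,"tz": 0,"roll": 0.84},{"tx": 0,"ty": 0,"tz": 0,"roll": 0.84},{"tx": 0,"ty": 0,"tz": 0,"roll": 0.84}]'

```text
time: 10.75
tcp_pos: [0.3741, -0.3806, 0.2475]
ee_rot: [-3.141, 0.055, 0.0]
contact_force: [0.1, -0.4, 0.6]
gripper_width: 0.0882
```

```bash
python3 - <<'E'
from h import *
go((.3737,-.3805,.0765),-1.7); c=shot("wrist","w2"); print(w2p(c,(.3737,-.3805,.106),True),[w2p(c,(.3737,-.3805+s,.106),True).round(1) for s in (-.018,.018)])
E
```

```text
t 10.75 tcp [ 0.3741 -0.3806  0.2475] yaw of tool x -2.01 zaxis [-2.e-04  3.e-04 -1.e+00] w 0.0882 j [-1.016  0.346  1.326 -0.     1.47   0.59 ]
shift units (cur axes) [-1.400e-02 -2.000e-03  5.701e+00]
roll units -0.031
[256.67567779 181.9523153 ] [array([274.5, 181.4]), array([238.9, 182.6])]
```

View pics/w2.png

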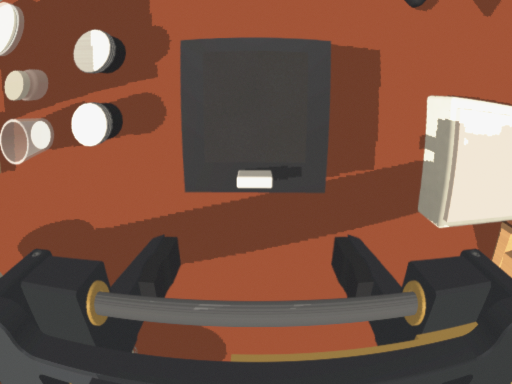

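```bash
python3 - <<'E'
from h import *
c=shot("wrist","w3",(225,160,285,205),12)
print(-np.array(c["R"]).T@c["t"])
for u,v in [(254.5,174),(254.5,180),(254.5,187)]: print(p2w(c,u,v,.106,True).round(4))
for u,v in [(184,190),(326,190),(182,42),(330,42)]: print(p2w(c,u,v,.076,True).round(4))
E
```

```text
[ 0.45610436 -0.38304967  0.39414886]
[ 0.3821 -0.3786  0.106 ]
[ 0.3759 -0.3784  0.106 ]
[ 0.3685 -0.3781  0.106 ]
[ 0.3592 -0.2968  0.076 ]
[ 0.3527 -0.4591  0.076 ]
[ 0.5245 -0.3072  0.076 ]
[ 0.5182 -0.4645  0.076 ]
```

View pics/w3.png

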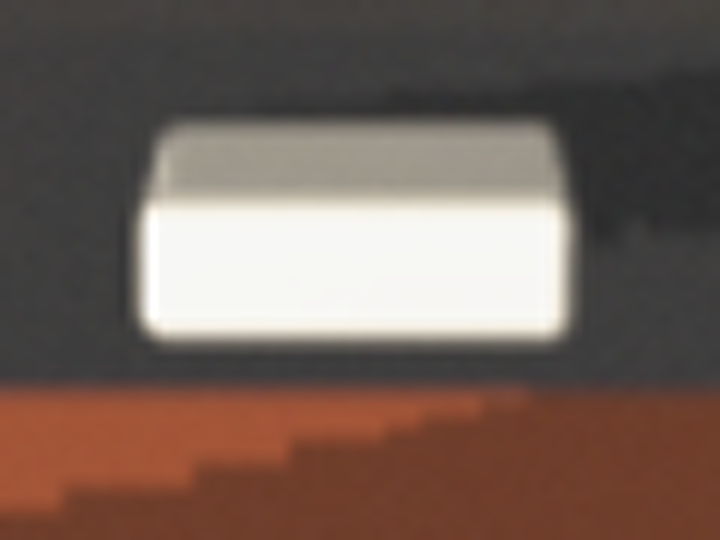

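Call:
jog_arm --rows '[{"tx": -0.02,"ty": -0.07,"tz": 0.95,"roll": 0},{"tx": 0,"ty": 0,"tz": 0.95,"roll": 0},{"tx": 0,"ty": 0,"tz": 0.95,"roll": 0},{"tx": 0,"ty": 0,"tz": 0.9,"roll": 0},{"tx": 0,"ty": 0,"tz": 0.9,"roll": 0},{"tx": 0,"ty": 0,"tz": 0.9,"roll": 0},{"tx": 0,"ty": 0,"tz": 0,"roll": 0}]' --grip 0.5

```text
time: 11.72
tcp_pos: [0.3733, -0.3778, 0.0801]
ee_rot: [-3.138, 0.043, 0.003]
contact_force: [-1.3, -1.0, 0.8]
gripper_width: 0.0659
```

Call:
jog_arm --rows '[{"tx": 0,"ty": 0,"tz": 0,"roll": 0},{"tx": 0,"ty": 0,"tz": 0,"roll": 0},{"tx": 0,"ty": 0,"tz": 0,"roll": 0},{"tx": 0,"ty": 0,"tz": 0,"roll": 0},{"tx": 0,"ty": 0,"tz": 0,"roll": 0}]' --grip -1 --newtons 20

```text
time: 12.35
tcp_pos: [0.374, -0.3793, 0.0822]
ee_rot: [3.139, -0.047, 0.001]
contact_force: [-0.6, -3.4, 4.8]
gripper_width: 0.036
```

```bash
python3 - <<'E'
from h import *
s,R=st(); g=s["tcp_pos"]+R[:,2]*-.0187
zz=g[2]-.055; L=.150; r=np.hypot(L,zz); a0=np.arctan2(zz,L); print("grasp z",g[2],np.degrees(a0))
N=14; pr=np.array([-L,zz])
for i in range(1,N+1):
    a=a0+1.68*i/N; q=np.array([-r*np.cos(a),r*np.sin(a)]); d=(q-pr)/.03; pr=q; print(i,"tx %.2f tz %.2f"%(d[0],-d[1]))
E
```

```text
t 12.35 tcp [ 0.374  -0.3793  0.0822] yaw of tool x -1.72 zaxis [ 7.0e-04 -1.8e-03 -1.0e+00] w 0.0360 j [-1.015  0.519  1.574 -0.     1.047  0.586]
grasp z 0.1008603277887394 17.000253456071604
1 tx 0.22 tz -0.59
2 tx 0.29 tz -0.56
3 tx 0.35 tz -0.52
4 tx 0.41 tz -0.47
5 tx 0.47 tz -0.42
6 tx 0.51 tz -0.36
7 tx 0.55 tz -0.30
8 tx 0.58 tz -0.23
9 tx 0.61 tz -0.16
10 tx 0.62 tz -0.08
11 tx 0.63 tz -0.01
12 tx 0.62 tz 0.07
13 tx 0.61 tz 0.14
14 tx 0.59 tz 0.21
```

Call:
jog_arm --rows '[{"tx": 0.22,"ty": 0,"tz": -0.59,"roll": 0},{"tx": 0.29,"ty": 0,"tz": -0.56,"roll": 0},{"tx": 0.35,"ty": 0,"tz": -0.52,"roll": 0},{"tx": 0.41,"ty": 0,"tz": -0.47,"roll": 0},{"tx": 0.47,"ty": 0,"tz": -0.42,"roll": 0},{"tx": 0.51,"ty": 0,"tz": -0.36,"roll": 0},{"tx": 0.55,"ty": 0,"tz": -0.3,"roll": 0},{"tx": 0.58,"ty": 0,"tz": -0.23,"roll": 0},{"tx": 0.61,"ty": 0,"tz": -0.16,"roll": 0},{"tx": 0.62,"ty": 0,"tz": -0.08,"roll": 0},{"tx": 0.63,"ty": 0,"tz": -0.01,"roll": 0}]'

```text
time: 13.72
tcp_pos: [0.5314, -0.3857, 0.1944]
ee_rot: [3.135, -0.049, 0.003]
contact_force: [-2.0, -11.6, 3.8]
gripper_width: 0.0356
```

Call:
jog_arm --rows '[{"tx": 0.62,"ty": 0,"tz": 0.07,"roll": 0},{"tx": 0.61,"ty": 0,"tz": 0.14,"roll": 0},{"tx": 0.59,"ty": 0,"tz": 0.21,"roll": 0},{"tx": 0,"ty": 0,"tz": 0,"roll": 0}]'

```text
time: 14.22
tcp_pos: [0.5869, -0.388, 0.1811]
ee_rot: [3.134, -0.048, 0.006]
contact_force: [1.9, -12.1, 5.6]
gripper_width: 0.0355
```

```bash
python3 - <<'E'
from h import *
st(); shot("scene","s2",(60,130,260,290),4)
E
```

```text
t 14.22 tcp [ 0.5869 -0.388   0.1811] yaw of tool x -1.77 zaxis [ 0.0039 -0.0074 -1.    ] w 0.0355 j [-0.751  0.694  0.902 -0.003  1.538  0.851]
```

View pics/s2.png

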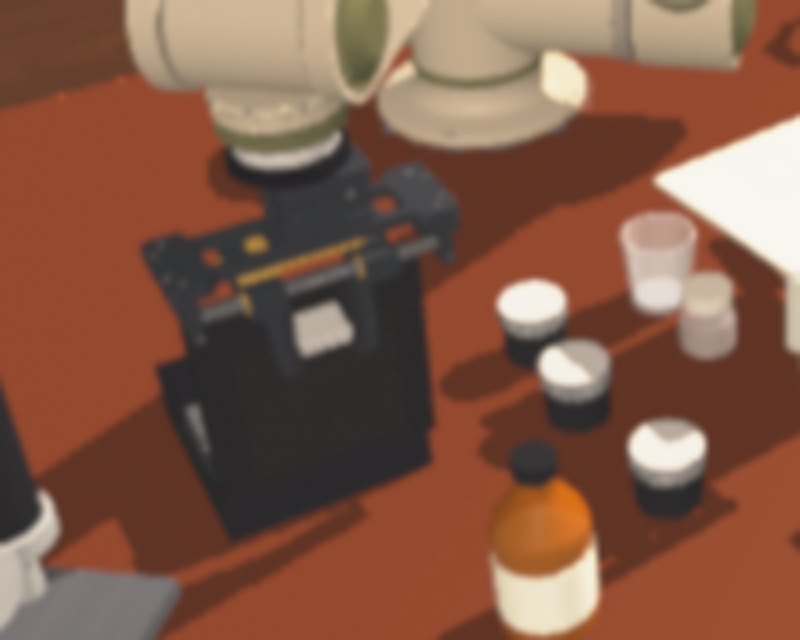

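The lid is standing at about 1.68 rad with its handle still in the fingers. I'll release it.

Call:
jog_arm --rows '[{"tx": 0,"ty": 0,"tz": 0,"roll": 0},{"tx": 0,"ty": 0,"tz": 0,"roll": 0},{"tx": 0,"ty": 0,"tz": 0,"roll": 0},{"tx": 0,"ty": 0,"tz": 0,"roll": 0}]' --grip 0.4

```text
time: 14.78
tcp_pos: [0.5855, -0.3847, 0.1797]
ee_rot: [-3.141, 0.047, 0.001]
contact_force: [0.6, 0.1, 0.2]
gripper_width: 0.0618
```

Call:
jog_arm --rows '[{"tx": 0,"ty": 0,"tz": -1,"roll": 0},{"tx": 0,"ty": 0,"tz": -1,"roll": 0},{"tx": -0.5,"ty": 0,"tz": -1,"roll": 0},{"tx": -1,"ty": 0,"tz": -0.5,"roll": 0},{"tx": -1,"ty": 0,"tz": 0,"roll": 0},{"tx": -1,"ty": 0,"tz": 0,"roll": 0},{"tx": -1,"ty": 0,"tz": 0,"roll": 0},{"tx": -1,"ty": 0,"tz": 0,"roll": 0}]' --grip 1

```text
time: 15.78
tcp_pos: [0.4196, -0.3797, 0.285]
ee_rot: [-3.141, 0.047, 0.0]
contact_force: [1.5, -0.3, 0.1]
gripper_width: 0.0882
```

```bash
python3 - <<'E'
from h import *
st(); shot("wrist","w4"); shot("top","t5",(340,170,450,290),6)
E
```

```text
t 15.78 tcp [ 0.4196 -0.3797  0.285 ] yaw of tool x -1.71 zaxis [-1.e-04  2.e-04 -1.e+00] w 0.0882 j [-0.945  0.382  1.162  0.     1.598  0.656]
```

View pics/w4.png

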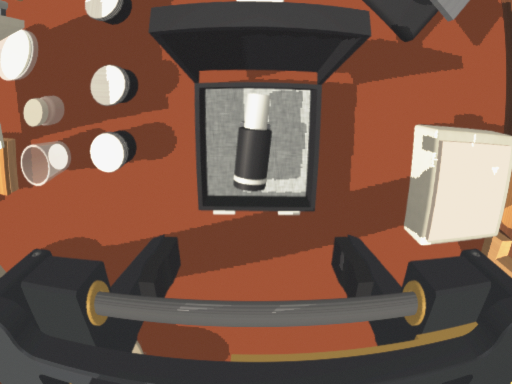

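View pics/t5.png

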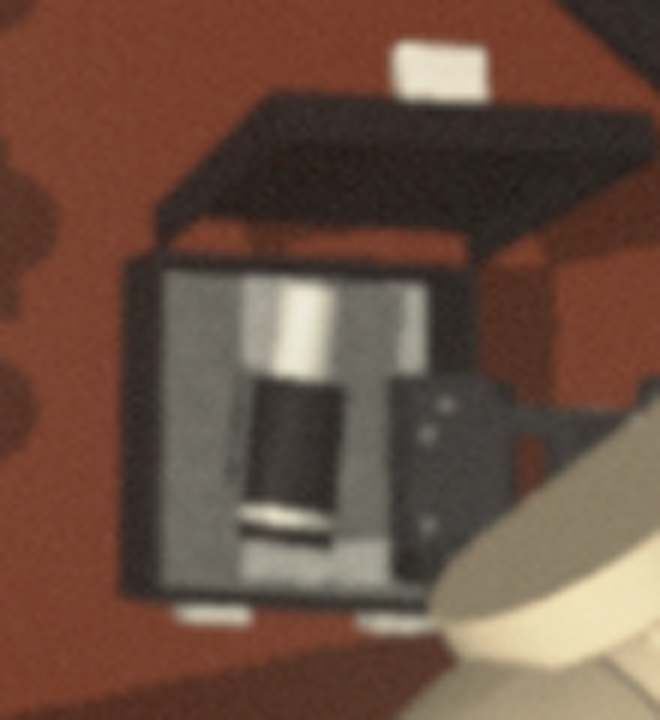

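```bash
python3 - <<'E'
from h import *
shot("wrist","w5",(220,85,300,195),7)
E
```

```text
(no output)
```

View pics/w5.png

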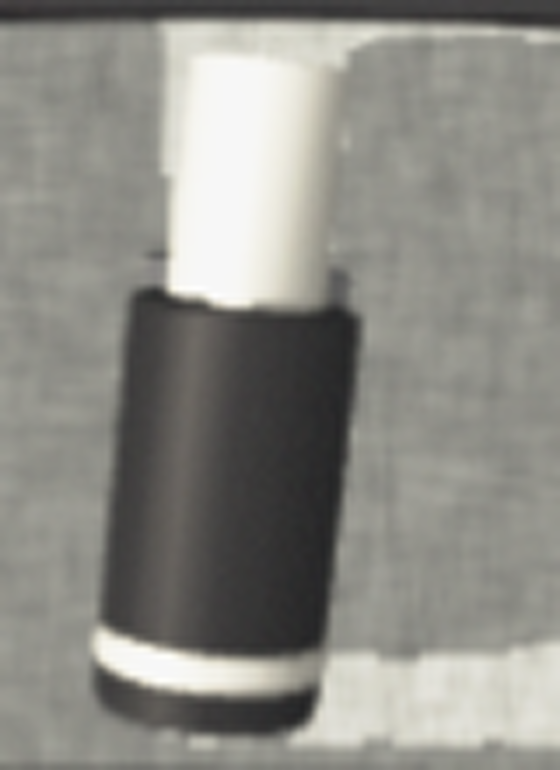

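```bash
python3 - <<'E'
from h import *
from scipy.optimize import least_squares
c=read_camera("wrist")
px=[(133,300),(359,318),(95,685),(320,705),(193,60),(341,70)]
px=[(220+u/7-.4,85+v/7-.4) for u,v in px]
m=np.array([(25,22),(25,-22),(-55,22),(-55,-22),(70,15),(70,-15)])/1000
def mod(p): 
    C,S=np.cos(p[2]),np.sin(p[2]); return [w2p(c,(p[0]+C*a-S*b,p[1]+S*a+C*b,.042),True) for a,b in m]
r=least_squares(lambda p:(np.array(mod(p))-px).ravel(),[.44,-.38,0]); print(r.x,np.degrees(r.x[2])); print(r.fun.reshape(-1,2).round(1))
go((r.x[0],r.x[1],.026),np.degrees(r.x[2]))
print(r.x[:2]-.055*np.array([np.cos(r.x[2]),np.sin(r.x[2])]),r.x[:2]+.07*np.array([np.cos(r.x[2]),np.sin(r.x[2])]))
E
```

```text
[ 0.44009191 -0.37580506 -0.12443055] -7.129345284848801
[[-0.7 -1.5]
 [ 0.5 -1. ]
 [ 0.1  1.8]
 [-0.1  1.8]
 [-0.9 -0.8]
 [ 1.1 -0.1]]
t 15.97 tcp [ 0.4207 -0.38    0.2853] yaw of tool x -1.75 zaxis [ 4.e-04 -2.e-04 -1.e+00] w 0.0885 j [-0.943  0.383  1.159  0.     1.599  0.658]
shift units (cur axes) [ 0.637 -0.161  8.642]
roll units 0.538
[ 0.38551714 -0.36897902] [ 0.5095507  -0.38449274]
```

Call:
jog_arm --rows '[{"tx": 0.64,"ty": -0.16,"tz": 0.5,"roll": 0},{"tx": 0,"ty": 0,"tz": 0.9,"roll": 0.54},{"tx": 0,"ty": 0,"tz": 0.9,"roll": 0},{"tx": 0,"ty": 0,"tz": 0.9,"roll": 0},{"tx": 0,"ty": 0,"tz": 0.9,"roll": 0},{"tx": 0,"ty": 0,"tz": 0.9,"roll": 0},{"tx": 0,"ty": 0,"tz": 0.9,"roll": 0},{"tx": 0,"ty": 0,"tz": 0.9,"roll": 0},{"tx": 0,"ty": 0,"tz": 0.9,"roll": 0},{"tx": 0,"ty": 0,"tz": 0.9,"roll": 0},{"tx": 0,"ty": 0,"tz": 0,"roll": 0}]' --grip 0.55

```text
time: 17.35
tcp_pos: [0.4405, -0.3741, 0.0241]
ee_rot: [-3.132, 0.193, 0.005]
contact_force: [-0.3, -0.4, 0.1]
gripper_width: 0.0685
```

```bash
python3 - <<'E'
from h import *
go((.4401,-.3758,.026),-7.1)
E
```

```text
t 17.35 tcp [ 0.4405 -0.3741  0.0241] yaw of tool x -7.05 zaxis [-0.003   0.0042 -1.    ] w 0.0685 j [-0.909  0.664  1.49   0.     0.993  0.785]
shift units (cur axes) [-0.007  0.058 -0.064]
roll units 0.005
```

Call:
jog_arm --rows '[{"tx": 0,"ty": 0,"tz": 0,"roll": 0},{"tx": 0,"ty": 0,"tz": 0,"roll": 0},{"tx": 0,"ty": 0,"tz": 0,"roll": 0},{"tx": 0,"ty": 0,"tz": 0,"roll": 0},{"tx": 0,"ty": 0,"tz": 0,"roll": 0}]' --grip -1 --newtons 30

```text
time: 17.98
tcp_pos: [0.4404, -0.3763, 0.0278]
ee_rot: [3.134, -0.195, 0.002]
contact_force: [0.5, -0.1, 5.6]
gripper_width: 0.0433
```

Call:
jog_arm --rows '[{"tx": 0,"ty": 0,"tz": -0.3,"roll": 0},{"tx": 0,"ty": 0,"tz": -0.8,"roll": 0},{"tx": 0,"ty": 0,"tz": -0.9,"roll": 0},{"tx": 0,"ty": 0,"tz": -0.9,"roll": 0},{"tx": 0,"ty": 0,"tz": -0.9,"roll": 0},{"tx": 0,"ty": 0,"tz": -0.9,"roll": 0},{"tx": 0,"ty": 0,"tz": -0.9,"roll": 0},{"tx": 0,"ty": 0,"tz": -0.9,"roll": 0}]'

```text
time: 18.98
tcp_pos: [0.4394, -0.3752, 0.2224]
ee_rot: [-3.134, 0.195, 0.003]
contact_force: [-0.4, -0.4, -3.4]
gripper_width: 0.0435
```

```bash
python3 - <<'E'
from h import *
st(); shot("scene","s3",(60,90,260,250),4); shot("wrist","w6")
E
```

```text
t 18.98 tcp [ 0.4394 -0.3752  0.2224] yaw of tool x -7.13 zaxis [-0.0015  0.0018 -1.    ] w 0.0435 j [-0.911  0.442  1.245 -0.     1.457  0.784]
```

View pics/s3.png

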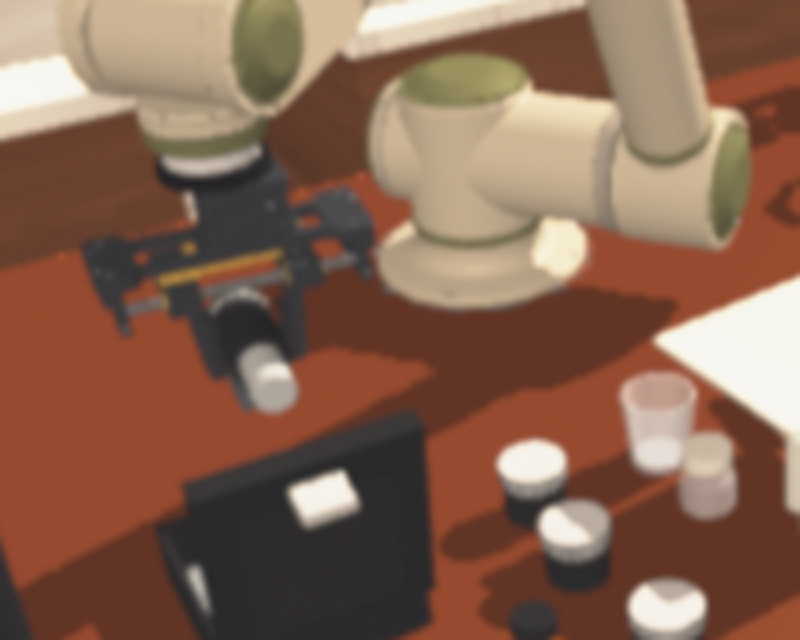

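View pics/w6.png

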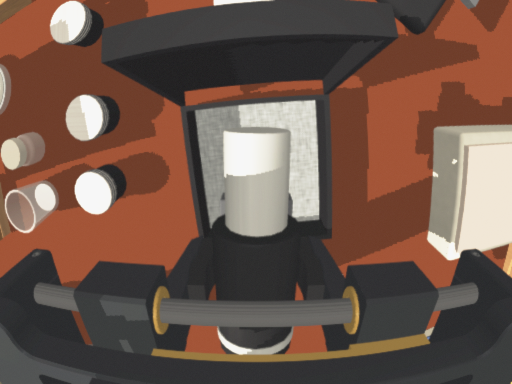

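Call:
jog_arm --rows '[{"tx": 0,"ty": 0,"tz": -0.5,"roll": -0.92},{"tx": 0,"ty": 0,"tz": -0.5,"roll": -0.92},{"tx": 0,"ty": 0,"tz": -0.5,"roll": -0.92},{"tx": 0,"ty": 0,"tz": 0,"roll": -0.93},{"tx": 0,"ty": 0,"tz": 0,"roll": -0.93},{"tx": 0,"ty": 0,"tz": 0,"roll": -0.93},{"tx": 0,"ty": 0,"tz": 0,"roll": -0.93},{"tx": 0,"ty": 0,"tz": 0,"roll": -0.93},{"tx": 0,"ty": 0,"tz": 0,"roll": -0.93},{"tx": 0,"ty": 0,"tz": 0,"roll": 0}]'

```text
time: 20.32
tcp_pos: [0.4396, -0.3754, 0.2654]
ee_rot: [-2.47, -1.936, 0.0]
contact_force: [-1.4, 0.1, -4.3]
gripper_width: 0.0434
```

```bash
python3 - <<'E'
from h import *
plan([(.52,.0,.27),(.5442,.3549,.27)])
E
```

```text
t 20.32 tcp [ 0.4396 -0.3754  0.2654] yaw of tool x 76.19 zaxis [-0.0019  0.0023 -1.    ] w 0.0434 j [-0.911  0.416  1.164 -0.     1.565 -0.67 ]
to [0.52 0.   0.27] n 14 row [ 0.914 -0.027 -0.009]
to [0.544 0.355 0.27 ] n 12 row [ 0.973 -0.17   0.002]
```

Call:
jog_arm --rows '[{"tx": 0.91,"ty": -0.03,"tz": 0,"roll": 0},{"tx": 0.91,"ty": -0.03,"tz": 0,"roll": 0},{"tx": 0.91,"ty": -0.03,"tz": 0,"roll": 0},{"tx": 0.91,"ty": -0.03,"tz": 0,"roll": 0},{"tx": 0.91,"ty": -0.03,"tz": 0,"roll": 0},{"tx": 0.91,"ty": -0.03,"tz": 0,"roll": 0},{"tx": 0.91,"ty": -0.03,"tz": 0,"roll": 0},{"tx": 0.91,"ty": -0.03,"tz": 0,"roll": 0},{"tx": 0.91,"ty": -0.03,"tz": 0,"roll": 0},{"tx": 0.91,"ty": -0.03,"tz": 0,"roll": 0},{"tx": 0.91,"ty": -0.03,"tz": 0,"roll": 0},{"tx": 0.91,"ty": -0.03,"tz": 0,"roll": 0}]'

```text
time: 21.82
tcp_pos: [0.5069, -0.054, 0.2662]
ee_rot: [-2.474, -1.934, 0.001]
contact_force: [-0.1, -1.1, -3.2]
gripper_width: 0.0437
```

Call:
jog_arm --rows '[{"tx": 0.91,"ty": -0.03,"tz": 0,"roll": 0},{"tx": 0.91,"ty": -0.03,"tz": 0,"roll": 0},{"tx": 0.97,"ty": -0.17,"tz": 0,"roll": 0},{"tx": 0.97,"ty": -0.17,"tz": 0,"roll": 0},{"tx": 0.97,"ty": -0.17,"tz": 0,"roll": 0},{"tx": 0.97,"ty": -0.17,"tz": 0,"roll": 0},{"tx": 0.97,"ty": -0.17,"tz": 0,"roll": 0},{"tx": 0.97,"ty": -0.17,"tz": 0,"roll": 0},{"tx": 0.97,"ty": -0.17,"tz": 0,"roll": 0},{"tx": 0.97,"ty": -0.17,"tz": 0,"roll": 0}]'

```text
time: 23.08
tcp_pos: [0.5336, 0.2352, 0.266]
ee_rot: [-2.474, -1.935, 0.002]
contact_force: [-0.1, -0.2, -3.2]
gripper_width: 0.0434
```

```bash
python3 - <<'E'
from h import *
go((.5442,.3549,.27),76.2); c=shot("wrist","w7")
O=np.array([.517,.3698]); X=np.array([.2385,.9711]); Y=np.array([-.9711,.2385])
for x,y in [(.095,-.15),(.095,.15),(.075,-.14),(.075,.14)]:
    print((x,y),w2p(c,(*(O+x*X+y*Y),.156),True).round(1))
print("shut lower edge");[print(w2p(c,(*(O+x*X+y*Y),.078),True).round(1)) for x,y in [(-.107,-.14),(-.107,.14)]]
E
```

```text
t 23.07 tcp [0.5336 0.2352 0.266 ] yaw of tool x 76.05 zaxis [-1.7e-03 -4.0e-04 -1.0e+00] w 0.0434 j [ 0.212  0.424  1.148 -0.     1.571  0.456]
shift units (cur axes) [ 3.957 -0.62  -0.136]
roll units -0.015
(0.095, -0.15) [367.5 -38. ]
(0.095, 0.15) [ 59.5 -15.2]
(0.075, -0.14) [358.7 -21.5]
(0.075, 0.14) [65.5 -0.5]
shut lower edge
[335.  155.9]
[105.9 158.9]
```

View pics/w7.png

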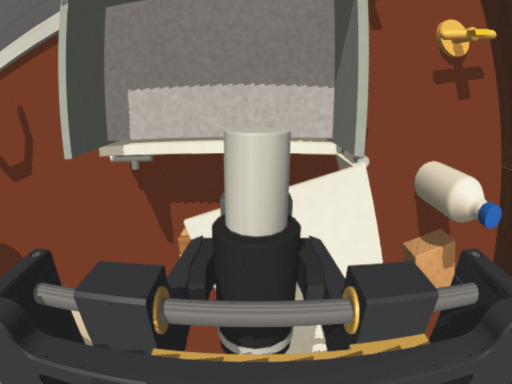

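Call:
jog_arm --rows '[{"tx": 0.99,"ty": -0.16,"tz": 0,"roll": 0},{"tx": 0.99,"ty": -0.16,"tz": 0,"roll": 0},{"tx": 0.99,"ty": -0.15,"tz": 0,"roll": 0},{"tx": 0.99,"ty": -0.15,"tz": 0,"roll": 0},{"tx": 0,"ty": 0,"tz": 0.5,"roll": 0},{"tx": 0,"ty": 0,"tz": 1,"roll": 0},{"tx": 0,"ty": 0,"tz": 1,"roll": 0},{"tx": 0,"ty": 0,"tz": 0,"roll": 0}]'

```text
time: 24.12
tcp_pos: [0.5429, 0.3527, 0.1888]
ee_rot: [-2.472, -1.936, 0.01]
contact_force: [0.7, 0.4, -3.3]
gripper_width: 0.043
```

```bash
python3 - <<'E'
from h import *
go((.5442,.3549,.085),76.2); c=shot("wrist","w8"); shot("scene","s4",(240,90,400,210),5); shot("top","t6",(50,120,250,290),4)
E
```

```text
t 24.12 tcp [0.5429 0.3527 0.1888] yaw of tool x 76.14 zaxis [-0.0063 -0.0029 -1.    ] w 0.0430 j [ 0.394  0.591  1.078 -0.     1.479  0.636]
shift units (cur axes) [0.096 0.042 3.46 ]
roll units -0.006
```

View pics/w8.png

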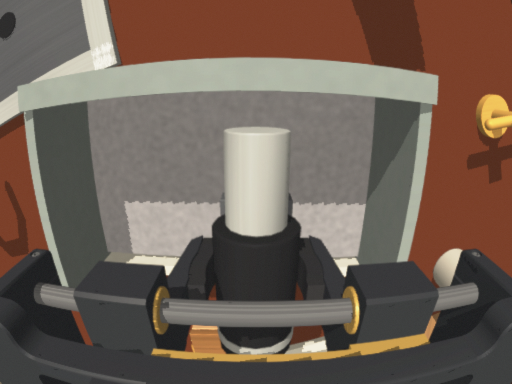

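View pics/s4.png

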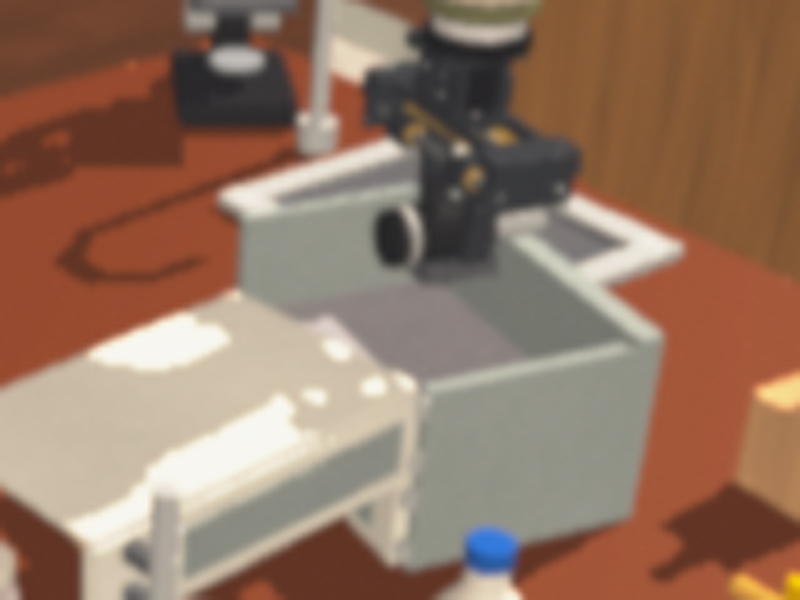

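Call:
jog_arm --rows '[{"tx": 0,"ty": 0,"tz": 0.9,"roll": 0},{"tx": 0,"ty": 0,"tz": 0.9,"roll": 0},{"tx": 0,"ty": 0,"tz": 0.9,"roll": 0},{"tx": 0,"ty": 0,"tz": 0.4,"roll": 0},{"tx": 0,"ty": 0,"tz": 0.2,"roll": 0},{"tx": 0,"ty": 0,"tz": 0,"roll": 0},{"tx": 0,"ty": 0,"tz": 0,"roll": 0}]'

```text
time: 25.15
tcp_pos: [0.5445, 0.3543, 0.094]
ee_rot: [2.47, 1.94, 0.003]
contact_force: [0.5, -0.8, -3.9]
gripper_width: 0.0432
```

Call:
jog_arm --rows '[{"tx": 0,"ty": 0,"tz": 0.06,"roll": 0},{"tx": 0,"ty": 0,"tz": 0,"roll": 0},{"tx": 0,"ty": 0,"tz": 0,"roll": 0}]'

```text
time: 25.52
tcp_pos: [0.5441, 0.3542, 0.0912]
ee_rot: [2.471, 1.94, 0.0]
contact_force: [0.2, -0.0, -3.4]
gripper_width: 0.0431
```

Call:
jog_arm --rows '[{"tx": 0,"ty": 0,"tz": 0.08,"roll": 0},{"tx": 0,"ty": 0,"tz": 0.06,"roll": 0},{"tx": 0,"ty": 0,"tz": 0,"roll": 0},{"tx": 0,"ty": 0,"tz": 0,"roll": 0}]'

```text
time: 26.02
tcp_pos: [0.5441, 0.3541, 0.087]
ee_rot: [2.471, 1.94, 0.0]
contact_force: [0.2, -0.2, -4.4]
gripper_width: 0.0432
```

Call:
jog_arm --rows '[{"tx": 0,"ty": 0,"tz": 0.05,"roll": 0},{"tx": 0,"ty": 0,"tz": 0,"roll": 0},{"tx": 0,"ty": 0,"tz": 0,"roll": 0}]'

```text
time: 26.4
tcp_pos: [0.5441, 0.3541, 0.0854]
ee_rot: [-2.471, -1.94, 0.0]
contact_force: [-0.4, 0.3, -3.5]
gripper_width: 0.0432
```

Call:
jog_arm --rows '[{"tx": 0,"ty": 0,"tz": 0.04,"roll": 0},{"tx": 0,"ty": 0,"tz": 0,"roll": 0},{"tx": 0,"ty": 0,"tz": 0,"roll": 0}]'

```text
time: 26.78
tcp_pos: [0.5442, 0.3542, 0.0848]
ee_rot: [2.471, 1.94, 0.001]
contact_force: [-1.1, -0.7, 2.9]
gripper_width: 0.0432
```

Call:
jog_arm --rows '[{"tx": 0,"ty": 0,"tz": 0.04,"roll": 0},{"tx": 0,"ty": 0,"tz": 0,"roll": 0},{"tx": 0,"ty": 0,"tz": 0,"roll": 0}]'

```text
time: 27.15
tcp_pos: [0.5442, 0.3542, 0.0848]
ee_rot: [2.47, 1.94, 0.002]
contact_force: [-5.9, -1.7, 11.3]
gripper_width: 0.0432
```

Call:
jog_arm --rows '[{"tx": 0,"ty": 0,"tz": -0.06,"roll": 0},{"tx": 0,"ty": 0,"tz": 0,"roll": 0},{"tx": 0,"ty": 0,"tz": 0,"roll": 0},{"tx": 0,"ty": 0,"tz": 0,"roll": 0}]' --grip 0.4

```text
time: 27.65
tcp_pos: [0.5441, 0.3541, 0.0846]
ee_rot: [-2.471, -1.94, 0.0]
contact_force: [-0.3, 1.1, -0.3]
gripper_width: 0.0621
```

Call:
jog_arm --rows '[{"tx": 0,"ty": 0,"tz": -0.8,"roll": 0},{"tx": 0,"ty": 0,"tz": -1,"roll": 0},{"tx": 0,"ty": 0,"tz": -1,"roll": 0},{"tx": 0,"ty": 0,"tz": -1,"roll": 0},{"tx": 0,"ty": 0,"tz": -1,"roll": 0},{"tx": 0,"ty": 0,"tz": -0.8,"roll": 0}]'

```text
time: 28.4
tcp_pos: [0.5441, 0.3542, 0.2541]
ee_rot: [2.471, 1.94, 0.001]
contact_force: [0.5, 0.4, 0.7]
gripper_width: 0.0618
```

```bash
python3 - <<'E'
from h import *
st(); shot("wrist","w9")
c=shot("top","t7")
E
```

```text
t 28.40 tcp [0.5441 0.3542 0.2541] yaw of tool x 76.28 zaxis [ 8.e-04  3.e-04 -1.e+00] w 0.0618 j [0.395 0.553 0.961 0.    1.627 0.634]
```

View pics/w9.png

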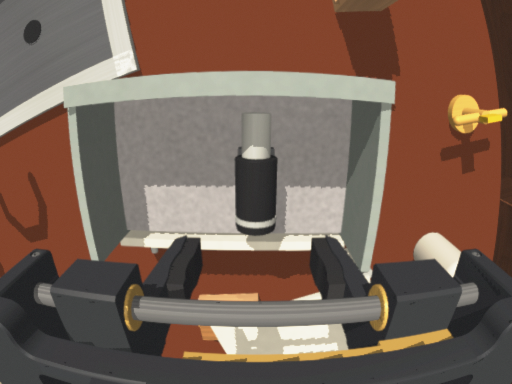

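View pics/t7.png

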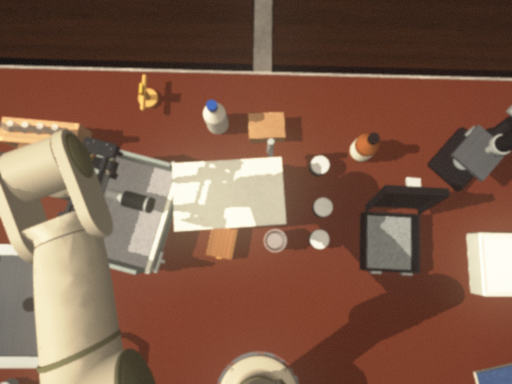

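Call:
jog_arm --rows '[{"tx": 0,"ty": 0,"tz": -0.1,"roll": 1},{"tx": 0,"ty": 0,"tz": 0,"roll": 1},{"tx": 0,"ty": 0,"tz": 0,"roll": 1},{"tx": 0,"ty": 0,"tz": 0,"roll": 1},{"tx": 0,"ty": 0,"tz": 0,"roll": 1},{"tx": 0,"ty": 0,"tz": 0,"roll": 1},{"tx": 0,"ty": 0,"tz": 0,"roll": 1},{"tx": 0,"ty": 0,"tz": 0,"roll": 1},{"tx": 0,"ty": 0,"tz": 0,"roll": 1},{"tx": 0,"ty": 0,"tz": 0,"roll": 0}]' --grip 1

```text
time: 29.75
tcp_pos: [0.5439, 0.354, 0.2545]
ee_rot: [3.119, -0.373, -0.002]
contact_force: [0.6, -0.2, -0.1]
gripper_width: 0.0881
```

```bash
python3 - <<'E'
from h import *
plan([(.4435,-.1704,.24)])
c=shot("top","t8",(290,110,400,260),5)
E
```

```text
t 29.75 tcp [0.5439 0.354  0.2545] yaw of tool x -13.63 zaxis [-1.7e-03 -7.0e-04 -1.0e+00] w 0.0881 j [0.395 0.554 0.959 0.    1.631 2.204]
to [ 0.444 -0.17   0.24 ] n 19 row [0.046 0.936 0.026]
```

View pics/t8.png

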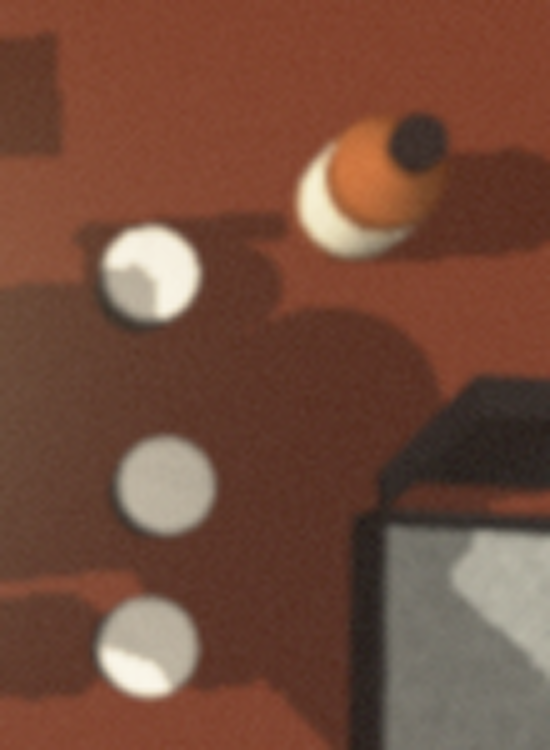

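Call:
jog_arm --rows '[{"tx": 0.05,"ty": 0.94,"tz": 0,"roll": 0},{"tx": 0.05,"ty": 0.94,"tz": 0,"roll": 0},{"tx": 0.05,"ty": 0.94,"tz": 0,"roll": 0},{"tx": 0.05,"ty": 0.94,"tz": 0,"roll": 0},{"tx": 0.05,"ty": 0.94,"tz": 0,"roll": 0},{"tx": 0.05,"ty": 0.94,"tz": 0,"roll": 0},{"tx": 0.05,"ty": 0.94,"tz": 0,"roll": 0},{"tx": 0.05,"ty": 0.94,"tz": 0,"roll": 0},{"tx": 0.05,"ty": 0.94,"tz": 0,"roll": 0},{"tx": 0.05,"ty": 0.94,"tz": 0,"roll": 0},{"tx": 0.05,"ty": 0.94,"tz": 0,"roll": 0},{"tx": 0.05,"ty": 0.94,"tz": 0,"roll": 0}]'

```text
time: 31.3
tcp_pos: [0.4809, 0.0203, 0.2555]
ee_rot: [-3.12, 0.369, 0.001]
contact_force: [-0.7, -0.5, 0.2]
gripper_width: 0.0879
```

Call:
jog_arm --rows '[{"tx": 0.05,"ty": 0.94,"tz": 0,"roll": 0},{"tx": 0.05,"ty": 0.94,"tz": 0,"roll": 0},{"tx": 0.05,"ty": 0.94,"tz": 0,"roll": 0},{"tx": 0.05,"ty": 0.94,"tz": 0,"roll": 0},{"tx": 0.05,"ty": 0.94,"tz": 0,"roll": 0},{"tx": 0.05,"ty": 0.94,"tz": 0,"roll": 0},{"tx": 0.05,"ty": 0.94,"tz": 0,"roll": 0},{"tx": 0,"ty": 0,"tz": 1,"roll": 0},{"tx": 0,"ty": 0,"tz": 1,"roll": 0},{"tx": 0,"ty": 0,"tz": 0,"roll": 0}]' --grip 0.8

```text
time: 32.55
tcp_pos: [0.4438, -0.1726, 0.1943]
ee_rot: [-3.117, 0.371, 0.006]
contact_force: [0.3, 0.4, 1.1]
gripper_width: 0.0797
```

```bash
python3 - <<'E'
from h import *
go((.4435,-.1704,.031)); c=shot("wrist","w10"); print(w2p(c,(.4435,-.1704,.054),True),w2p(c,(.5376,-.1817,.054),True),w2p(c,(.6635,-.174,.054),True))
E
```

```text
t 32.55 tcp [ 0.4438 -0.1726  0.1943] yaw of tool x -13.57 zaxis [-0.0036  0.0026 -1.    ] w 0.0797 j [-0.62   0.295  1.567  0.     1.283  1.187]
shift units (cur axes) [-0.006 -0.06   5.443]
[254.74181105 181.93261216] [242.93025568  86.66357802] [205.13918641 -27.99916961]
```

View pics/w10.png

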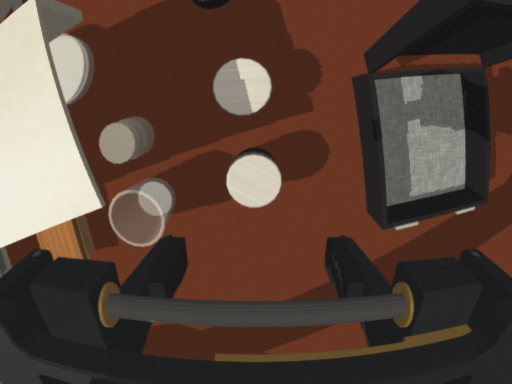

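Call:
jog_arm --rows '[{"tx": 0,"ty": -0.05,"tz": 0.9,"roll": 0},{"tx": 0,"ty": 0,"tz": 0.9,"roll": 0},{"tx": 0,"ty": 0,"tz": 0.9,"roll": 0},{"tx": 0,"ty": 0,"tz": 0.9,"roll": 0},{"tx": 0,"ty": 0,"tz": 0.9,"roll": 0},{"tx": 0,"ty": 0,"tz": 0.6,"roll": 0},{"tx": 0,"ty": 0,"tz": 0.3,"roll": 0},{"tx": 0,"ty": 0,"tz": 0,"roll": 0}]'

```text
time: 33.6
tcp_pos: [0.4455, -0.1719, 0.0343]
ee_rot: [3.119, -0.374, 0.001]
contact_force: [1.0, 0.0, 0.2]
gripper_width: 0.079
```

Call:
jog_arm --rows '[{"tx": 0,"ty": 0,"tz": 0,"roll": 0},{"tx": 0,"ty": 0,"tz": 0,"roll": 0},{"tx": 0,"ty": 0,"tz": 0,"roll": 0},{"tx": 0,"ty": 0,"tz": 0,"roll": 0},{"tx": 0,"ty": 0,"tz": 0,"roll": 0}]' --grip -1 --newtons 25

```text
time: 34.22
tcp_pos: [0.4453, -0.1717, 0.0344]
ee_rot: [3.119, -0.375, 0.001]
contact_force: [0.4, 0.7, 6.3]
gripper_width: 0.0551
```

Call:
jog_arm --rows '[{"tx": 0,"ty": 0,"tz": -0.4,"roll": 0},{"tx": 0,"ty": 0,"tz": -0.9,"roll": 0},{"tx": 0,"ty": 0,"tz": -0.9,"roll": 0},{"tx": 0,"ty": 0,"tz": -0.9,"roll": 0},{"tx": 0,"ty": 0,"tz": -0.9,"roll": 0},{"tx": 0,"ty": 0,"tz": -0.9,"roll": 0},{"tx": 0,"ty": 0,"tz": -0.9,"roll": 0},{"tx": 0,"ty": 0,"tz": -0.9,"roll": 0},{"tx": 0,"ty": 0,"tz": -0.9,"roll": 0}]'

```text
time: 35.35
tcp_pos: [0.4446, -0.1714, 0.2632]
ee_rot: [-3.119, 0.375, 0.001]
contact_force: [0.9, -0.4, -2.5]
gripper_width: 0.0555
```

```bash
python3 - <<'E'
from h import *
O=np.array([.517,.3698]); X=np.array([.2385,.9711]); Y=np.array([-.9711,.2385])
for x,y in [(-.03,.10),(-.03,.038),(-.02,-.095)]: print(O+x*X+y*Y)
x,y=-.03,.1; q=O+x*X+y*Y
plan([(*q,.27)]); shot("wrist","w11")
E
```

```text
[0.412735 0.364517]
[0.4729432 0.34973  ]
[0.6044845 0.3277205]
t 35.35 tcp [ 0.4446 -0.1714  0.2632] yaw of tool x -13.72 zaxis [-3.e-04  1.e-04 -1.e+00] w 0.0555 j [-0.617  0.233  1.444 -0.     1.465  1.193]
to [0.413 0.365 0.27 ] n 18 row [-0.293 -0.95  -0.013]
```

View pics/w11.png

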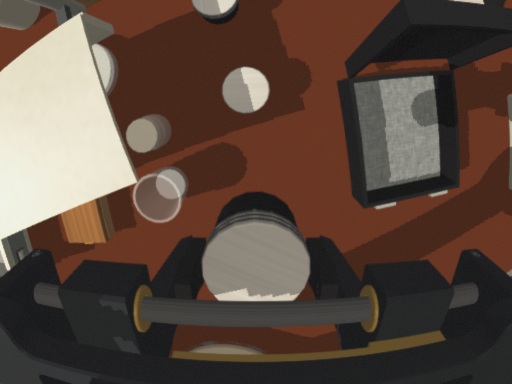

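Call:
jog_arm --rows '[{"tx": -0.29,"ty": -0.95,"tz": 0,"roll": 0},{"tx": -0.29,"ty": -0.95,"tz": 0,"roll": 0},{"tx": -0.29,"ty": -0.95,"tz": 0,"roll": 0},{"tx": -0.29,"ty": -0.95,"tz": 0,"roll": 0},{"tx": -0.29,"ty": -0.95,"tz": 0,"roll": 0},{"tx": -0.29,"ty": -0.95,"tz": 0,"roll": 0},{"tx": -0.29,"ty": -0.95,"tz": 0,"roll": 0},{"tx": -0.29,"ty": -0.95,"tz": 0,"roll": 0},{"tx": -0.29,"ty": -0.95,"tz": 0,"roll": 0},{"tx": -0.29,"ty": -0.95,"tz": 0,"roll": 0},{"tx": -0.29,"ty": -0.95,"tz": 0,"roll": 0},{"tx": -0.29,"ty": -0.95,"tz": 0,"roll": 0}]'

```text
time: 36.9
tcp_pos: [0.4241, 0.1862, 0.2615]
ee_rot: [3.119, -0.375, -0.001]
contact_force: [0.4, -0.3, -2.2]
gripper_width: 0.0554
```

Call:
jog_arm --rows '[{"tx": -0.29,"ty": -0.95,"tz": 0,"roll": 0},{"tx": -0.29,"ty": -0.95,"tz": 0,"roll": 0},{"tx": -0.29,"ty": -0.95,"tz": 0,"roll": 0},{"tx": -0.29,"ty": -0.95,"tz": 0,"roll": 0},{"tx": -0.29,"ty": -0.95,"tz": 0,"roll": 0},{"tx": -0.29,"ty": -0.95,"tz": 0,"roll": 0},{"tx": 0,"ty": 0,"tz": 0.5,"roll": 0},{"tx": 0,"ty": 0,"tz": 0.5,"roll": 0},{"tx": 0,"ty": 0,"tz": 0,"roll": 0}]'

```text
time: 38.02
tcp_pos: [0.4139, 0.3635, 0.2307]
ee_rot: [3.117, -0.375, -0.004]
contact_force: [-0.4, 0.0, -1.4]
gripper_width: 0.0553
```

```bash
python3 - <<'E'
from h import *
go((.4127,.3645,.1015),-13.8); shot("wrist","w12"); shot("top","t9",(50,120,250,290),4)
E
```

```text
t 38.02 tcp [0.4139 0.3635 0.2307] yaw of tool x -13.72 zaxis [-0.0027 -0.0016 -1.    ] w 0.0553 j [ 0.506  0.389  1.307 -0.     1.448  2.316]
shift units (cur axes) [-0.037 -0.034  4.305]
roll units 0.008
```

View pics/w12.png

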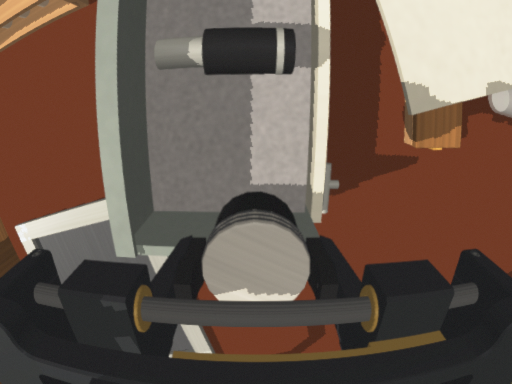

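View pics/t9.png

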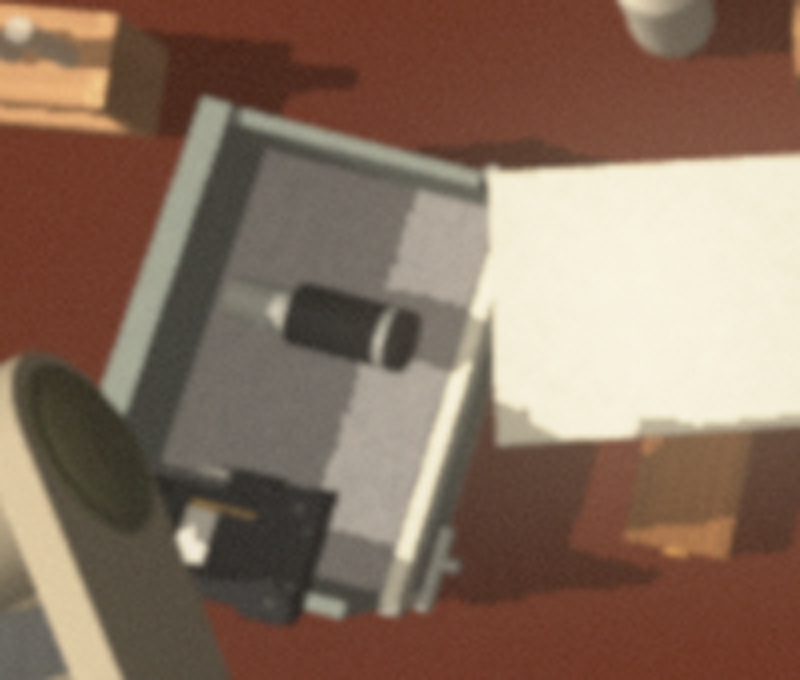

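```bash
python3 - <<'E'
from h import *
c=read_camera("wrist")
O=np.array([.517,.3698]); X=np.array([.2385,.9711]); Y=np.array([-.9711,.2385])
for l,x,y,z in [("shelf corner",.085,.14,.065),("shelf front",-.095,.14,.065),("wall top in",.07,.14,.15),("wall top in",.03,.14,.15),("lip in front top",-.107,.1,.078),("lip",-.107,-.03,.078),("lip in",-.095,-.03,.078),("stripfront",.075,.05,.156),("back",.095,.05,.156)]:
    print(l,w2p(c,(*(O+x*X+y*Y),z),True).round(1))
im=c["color"][150:290,90:340]; cv2.imwrite("pics/w13.png",cv2.resize(im,None,fx=3,fy=3))
E
```

```text
shelf corner [158.4 210.1]
shelf front [312.8 210.7]
wall top in [146.6 244.1]
wall top in [188.5 245.6]
lip in front top [328.2 180.3]
lip [332.9  56.9]
lip in [321.4  56.1]
stripfront [126.2 146.9]
back [105.1 148. ]
```

View pics/w13.png

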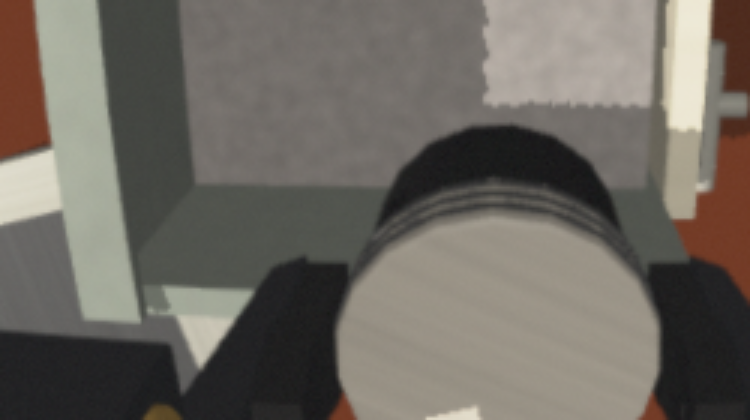

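Call:
jog_arm --rows '[{"tx": 0,"ty": 0,"tz": 0.9,"roll": 0},{"tx": 0,"ty": 0,"tz": 0.9,"roll": 0},{"tx": 0,"ty": 0,"tz": 0.9,"roll": 0},{"tx": 0,"ty": 0,"tz": 0.9,"roll": 0},{"tx": 0,"ty": 0,"tz": 0.4,"roll": 0},{"tx": 0,"ty": 0,"tz": 0.2,"roll": 0},{"tx": 0,"ty": 0,"tz": 0,"roll": 0},{"tx": 0,"ty": 0,"tz": 0,"roll": 0}]'

```text
time: 39.17
tcp_pos: [0.4149, 0.364, 0.1067]
ee_rot: [-3.118, 0.375, -0.002]
contact_force: [0.6, -0.1, -2.2]
gripper_width: 0.0555
```

Call:
jog_arm --rows '[{"tx": 0,"ty": 0,"tz": 0.1,"roll": 0},{"tx": 0,"ty": 0,"tz": 0.1,"roll": 0},{"tx": 0,"ty": 0,"tz": 0.03,"roll": 0},{"tx": 0,"ty": 0,"tz": 0,"roll": 0},{"tx": 0,"ty": 0,"tz": 0,"roll": 0}]'

```text
time: 39.8
tcp_pos: [0.4145, 0.3638, 0.0994]
ee_rot: [-3.119, 0.375, -0.0]
contact_force: [-2.3, -1.5, 5.5]
gripper_width: 0.0555
```

Call:
jog_arm --rows '[{"tx": 0,"ty": 0,"tz": 0.04,"roll": 0},{"tx": 0,"ty": 0,"tz": 0,"roll": 0},{"tx": 0,"ty": 0,"tz": 0,"roll": 0}]'

```text
time: 40.17
tcp_pos: [0.4146, 0.3638, 0.0993]
ee_rot: [-3.119, 0.375, -0.002]
contact_force: [-5.4, -3.7, 15.8]
gripper_width: 0.0548
```

Seated. I'll release, lift, and go to the second pot.

Call:
jog_arm --rows '[{"tx": 0,"ty": 0,"tz": -0.06,"roll": 0},{"tx": 0,"ty": 0,"tz": 0,"roll": 0},{"tx": 0,"ty": 0,"tz": 0,"roll": 0},{"tx": 0,"ty": 0,"tz": 0,"roll": 0}]' --grip 0.62

```text
time: 40.67
tcp_pos: [0.4146, 0.3638, 0.0993]
ee_rot: [3.119, -0.375, -0.0]
contact_force: [1.2, -0.5, 0.1]
gripper_width: 0.0713
```

Call:
jog_arm --rows '[{"tx": 0,"ty": 0,"tz": -0.8,"roll": 0},{"tx": 0,"ty": 0,"tz": -1,"roll": 0},{"tx": 0,"ty": 0,"tz": -1,"roll": 0},{"tx": 0,"ty": 0,"tz": -1,"roll": 0},{"tx": 0,"ty": 0,"tz": -1,"roll": 0}]'

```text
time: 41.3
tcp_pos: [0.4145, 0.3638, 0.2444]
ee_rot: [3.119, -0.375, -0.0]
contact_force: [-0.1, 0.1, 0.2]
gripper_width: 0.0712
```

```bash
python3 - <<'E'
from h import *
st(); shot("wrist","w14"); shot("top","t10")
plan([(.5376,-.1817,.25)])
E
```

```text
t 41.30 tcp [0.4145 0.3638 0.2444] yaw of tool x -13.72 zaxis [-1.e-04 -0.e+00 -1.e+00] w 0.0712 j [0.506 0.379 1.283 0.    1.48  2.316]
t 41.40 tcp [0.4154 0.3643 0.2463] yaw of tool x -13.72 zaxis [ 0.0051  0.0028 -1.    ] w 0.0714 j [ 0.506  0.377  1.28  -0.     1.478  2.316]
to [ 0.538 -0.182  0.25 ] n 18 row [ 0.46   0.929 -0.008]
```

View pics/w14.png

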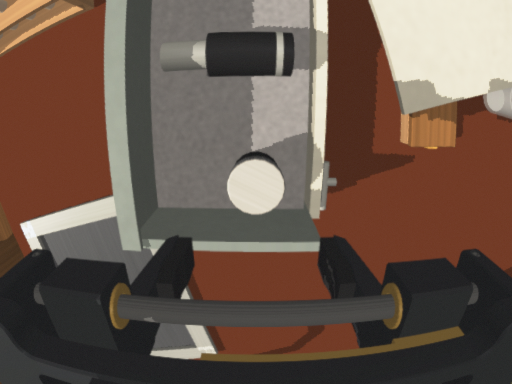

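View pics/t10.png

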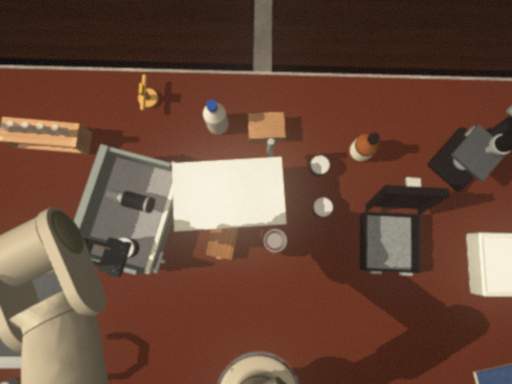

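Call:
jog_arm --rows '[{"tx": 0.46,"ty": 0.93,"tz": -0.03,"roll": 0},{"tx": 0.46,"ty": 0.93,"tz": 0,"roll": 0},{"tx": 0.46,"ty": 0.93,"tz": 0,"roll": 0},{"tx": 0.46,"ty": 0.93,"tz": 0,"roll": 0},{"tx": 0.46,"ty": 0.93,"tz": 0,"roll": 0},{"tx": 0.46,"ty": 0.93,"tz": 0,"roll": 0},{"tx": 0.46,"ty": 0.93,"tz": 0,"roll": 0},{"tx": 0.46,"ty": 0.93,"tz": 0,"roll": 0},{"tx": 0.46,"ty": 0.93,"tz": 0,"roll": 0},{"tx": 0.46,"ty": 0.93,"tz": 0,"roll": 0},{"tx": 0.46,"ty": 0.93,"tz": 0,"roll": 0},{"tx": 0.46,"ty": 0.93,"tz": 0,"roll": 0}]' --grip 0.8

```text
time: 42.9
tcp_pos: [0.4958, -0.0016, 0.2432]
ee_rot: [-3.119, 0.375, 0.003]
contact_force: [0.3, 0.1, 0.1]
gripper_width: 0.0795
```

Call:
jog_arm --rows '[{"tx": 0.46,"ty": 0.93,"tz": 0,"roll": 0},{"tx": 0.46,"ty": 0.93,"tz": 0,"roll": 0},{"tx": 0.46,"ty": 0.93,"tz": 0,"roll": 0},{"tx": 0.46,"ty": 0.93,"tz": 0,"roll": 0},{"tx": 0.46,"ty": 0.93,"tz": 0,"roll": 0},{"tx": 0.46,"ty": 0.93,"tz": 0,"roll": 0},{"tx": 0,"ty": 0,"tz": 1,"roll": 0},{"tx": 0,"ty": 0,"tz": 1,"roll": 0},{"tx": 0,"ty": 0,"tz": 0,"roll": 0}]'

```text
time: 44.02
tcp_pos: [0.5357, -0.1824, 0.1818]
ee_rot: [-3.117, 0.375, 0.008]
contact_force: [-0.2, -0.1, 0.9]
gripper_width: 0.0794
```

```bash
python3 - <<'E'
from h import *
go((.5376,-.1817,.032)); c=shot("wrist","w15"); print(w2p(c,(.5376,-.1817,.054),True))
E
```

```text
t 44.02 tcp [ 0.5357 -0.1824  0.1818] yaw of tool x -13.73 zaxis [-0.0051  0.003  -1.    ] w 0.0794 j [-0.537  0.457  1.344 -0.     1.347  1.273]
shift units (cur axes) [ 0.085 -0.03   4.992]
[255.66351053 182.80676573]
```

View pics/w15.png

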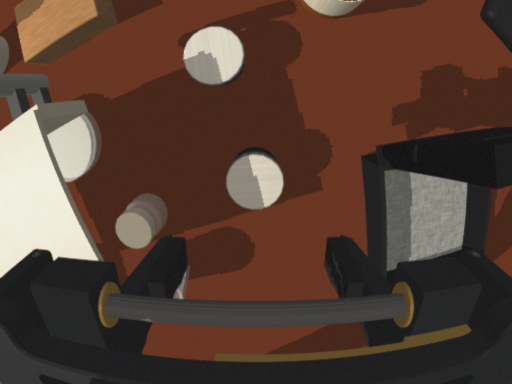

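Call:
jog_arm --rows '[{"tx": 0.08,"ty": -0.02,"tz": 0.9,"roll": 0},{"tx": 0,"ty": 0,"tz": 0.9,"roll": 0},{"tx": 0,"ty": 0,"tz": 0.9,"roll": 0},{"tx": 0,"ty": 0,"tz": 0.9,"roll": 0},{"tx": 0,"ty": 0,"tz": 0.7,"roll": 0},{"tx": 0,"ty": 0,"tz": 0.5,"roll": 0},{"tx": 0,"ty": 0,"tz": 0.1,"roll": 0},{"tx": 0,"ty": 0,"tz": 0,"roll": 0}]'

```text
time: 45.08
tcp_pos: [0.5396, -0.1831, 0.0381]
ee_rot: [3.119, -0.375, 0.002]
contact_force: [-0.7, 0.1, 0.1]
gripper_width: 0.0791
```

Call:
jog_arm --rows '[{"tx": 0,"ty": 0,"tz": 0,"roll": 0},{"tx": 0,"ty": 0,"tz": 0,"roll": 0},{"tx": 0,"ty": 0,"tz": 0,"roll": 0},{"tx": 0,"ty": 0,"tz": 0,"roll": 0},{"tx": 0,"ty": 0,"tz": 0,"roll": 0}]' --grip -1 --newtons 25

```text
time: 45.7
tcp_pos: [0.5394, -0.183, 0.0378]
ee_rot: [3.119, -0.375, 0.001]
contact_force: [-0.8, 1.6, 6.1]
gripper_width: 0.0554
```

Call:
jog_arm --rows '[{"tx": 0,"ty": 0,"tz": -0.4,"roll": 0},{"tx": 0,"ty": 0,"tz": -0.9,"roll": 0},{"tx": 0,"ty": 0,"tz": -0.9,"roll": 0},{"tx": 0,"ty": 0,"tz": -0.9,"roll": 0},{"tx": 0,"ty": 0,"tz": -0.9,"roll": 0},{"tx": 0,"ty": 0,"tz": -0.9,"roll": 0},{"tx": 0,"ty": 0,"tz": -0.9,"roll": 0},{"tx": 0,"ty": 0,"tz": -0.9,"roll": 0},{"tx": 0,"ty": 0,"tz": -0.9,"roll": 0}]'

```text
time: 46.82
tcp_pos: [0.5389, -0.1828, 0.2666]
ee_rot: [-3.119, 0.375, 0.001]
contact_force: [0.0, -0.5, -1.9]
gripper_width: 0.0553
```

```bash
python3 - <<'E'
from h import *
plan([(.4729,.3497,.27)])
E
```

```text
t 46.83 tcp [ 0.5389 -0.1828  0.2666] yaw of tool x -13.73 zaxis [-5.e-04  1.e-04 -1.e+00] w 0.0553 j [-0.535  0.397  1.19  -0.     1.555  1.275]
to [0.473 0.35  0.27 ] n 18 row [-0.353 -0.929 -0.006]
```

Call:
jog_arm --rows '[{"tx": -0.35,"ty": -0.93,"tz": 0,"roll": 0},{"tx": -0.35,"ty": -0.93,"tz": 0,"roll": 0},{"tx": -0.35,"ty": -0.93,"tz": 0,"roll": 0},{"tx": -0.35,"ty": -0.93,"tz": 0,"roll": 0},{"tx": -0.35,"ty": -0.93,"tz": 0,"roll": 0},{"tx": -0.35,"ty": -0.93,"tz": 0,"roll": 0},{"tx": -0.35,"ty": -0.93,"tz": 0,"roll": 0},{"tx": -0.35,"ty": -0.93,"tz": 0,"roll": 0},{"tx": -0.35,"ty": -0.93,"tz": 0,"roll": 0},{"tx": -0.35,"ty": -0.93,"tz": 0,"roll": 0},{"tx": -0.35,"ty": -0.93,"tz": 0,"roll": 0},{"tx": -0.35,"ty": -0.93,"tz": 0,"roll": 0}]'

```text
time: 48.32
tcp_pos: [0.4957, 0.173, 0.2657]
ee_rot: [3.119, -0.375, -0.0]
contact_force: [0.2, -0.1, -2.5]
gripper_width: 0.0556
```

Call:
jog_arm --rows '[{"tx": -0.35,"ty": -0.93,"tz": 0,"roll": 0},{"tx": -0.35,"ty": -0.93,"tz": 0,"roll": 0},{"tx": -0.35,"ty": -0.93,"tz": 0,"roll": 0},{"tx": -0.35,"ty": -0.93,"tz": 0,"roll": 0},{"tx": -0.35,"ty": -0.93,"tz": 0,"roll": 0},{"tx": -0.35,"ty": -0.93,"tz": 0,"roll": 0},{"tx": 0,"ty": 0,"tz": 0.5,"roll": 0},{"tx": 0,"ty": 0,"tz": 0.5,"roll": 0},{"tx": 0,"ty": 0,"tz": 0,"roll": 0}]'

```text
time: 49.45
tcp_pos: [0.4744, 0.3486, 0.2339]
ee_rot: [3.117, -0.377, -0.005]
contact_force: [0.2, 0.2, -1.5]
gripper_width: 0.0551
```

```bash
python3 - <<'E'
from h import *
go((.4735,.3497,.1055),-13.8); shot("wrist","w16")
E
```

```text
t 49.45 tcp [0.4744 0.3486 0.2339] yaw of tool x -13.78 zaxis [-0.0032 -0.0017 -1.    ] w 0.0551 j [ 0.433  0.454  1.191 -0.     1.5    2.244]
shift units (cur axes) [-0.027 -0.037  4.279]
roll units 0.002
```

View pics/w16.png

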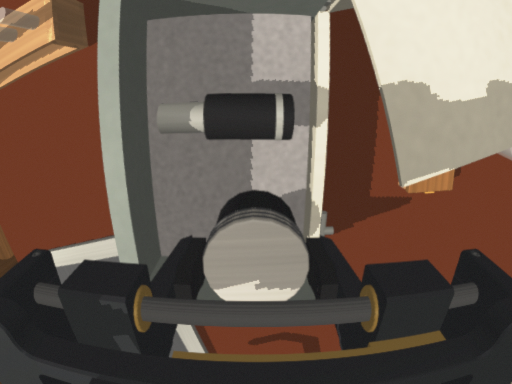

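Call:
jog_arm --rows '[{"tx": 0.08,"ty": -0.03,"tz": 0.9,"roll": 0},{"tx": 0,"ty": 0,"tz": 0.9,"roll": 0},{"tx": 0,"ty": 0,"tz": 0.9,"roll": 0},{"tx": 0,"ty": 0,"tz": 0.9,"roll": 0},{"tx": 0,"ty": 0,"tz": 0.4,"roll": 0},{"tx": 0,"ty": 0,"tz": 0.2,"roll": 0},{"tx": 0,"ty": 0,"tz": 0,"roll": 0},{"tx": 0,"ty": 0,"tz": 0,"roll": 0}]'

```text
time: 50.5
tcp_pos: [0.4777, 0.3502, 0.1104]
ee_rot: [-3.118, 0.375, -0.002]
contact_force: [0.2, 0.4, -1.9]
gripper_width: 0.0553
```

Call:
jog_arm --rows '[{"tx": 0,"ty": 0,"tz": 0.09,"roll": 0},{"tx": 0,"ty": 0,"tz": 0.06,"roll": 0},{"tx": 0,"ty": 0,"tz": 0,"roll": 0},{"tx": 0,"ty": 0,"tz": 0,"roll": 0}]'

```text
time: 51.0
tcp_pos: [0.4773, 0.3501, 0.105]
ee_rot: [3.119, -0.375, 0.0]
contact_force: [0.7, 0.4, -0.8]
gripper_width: 0.055
```

Call:
jog_arm --rows '[{"tx": 0,"ty": 0,"tz": 0.08,"roll": 0},{"tx": 0,"ty": 0,"tz": 0,"roll": 0},{"tx": 0,"ty": 0,"tz": 0,"roll": 0}]'

```text
time: 51.38
tcp_pos: [0.4774, 0.3501, 0.1028]
ee_rot: [-3.119, 0.375, -0.001]
contact_force: [0.2, -0.4, 2.7]
gripper_width: 0.0549
```

Call:
jog_arm --rows '[{"tx": 0,"ty": 0,"tz": 0.04,"roll": 0},{"tx": 0,"ty": 0,"tz": 0,"roll": 0},{"tx": 0,"ty": 0,"tz": 0,"roll": 0}]'

```text
time: 51.75
tcp_pos: [0.4775, 0.3501, 0.1028]
ee_rot: [-3.118, 0.375, -0.002]
contact_force: [-4.2, -1.9, 11.3]
gripper_width: 0.0554
```

Call:
jog_arm --rows '[{"tx": 0,"ty": 0,"tz": -0.05,"roll": 0},{"tx": 0,"ty": 0,"tz": 0,"roll": 0},{"tx": 0,"ty": 0,"tz": 0,"roll": 0},{"tx": 0,"ty": 0,"tz": 0,"roll": 0}]' --grip 0.62

```text
time: 52.25
tcp_pos: [0.4773, 0.35, 0.1026]
ee_rot: [3.119, -0.375, -0.0]
contact_force: [0.8, -0.4, -0.7]
gripper_width: 0.0714
```

Call:
jog_arm --rows '[{"tx": 0,"ty": 0,"tz": -0.8,"roll": 0},{"tx": 0,"ty": 0,"tz": -1,"roll": 0},{"tx": 0,"ty": 0,"tz": -1,"roll": 0},{"tx": 0,"ty": 0,"tz": -1,"roll": 0},{"tx": 0,"ty": 0,"tz": -1,"roll": 0}]'

```text
time: 52.88
tcp_pos: [0.4772, 0.35, 0.2478]
ee_rot: [3.119, -0.375, -0.0]
contact_force: [0.0, 0.5, 0.4]
gripper_width: 0.0714
```

```bash
python3 - <<'E'
from h import *
st(); shot("wrist","w17"); shot("top","t11")
plan([(.56,-.10,.27),(.6635,-.174,.25)])
E
```

```text
t 52.88 tcp [0.4772 0.35   0.2478] yaw of tool x -13.72 zaxis [-2.e-04 -1.e-04 -1.e+00] w 0.0714 j [0.433 0.449 1.159 0.    1.534 2.243]
t 52.98 tcp [0.4782 0.3505 0.2499] yaw of tool x -13.71 zaxis [ 0.0054  0.0025 -1.    ] w 0.0715 j [0.433 0.447 1.156 0.    1.532 2.243]
to [ 0.56 -0.1   0.27] n 15 row [ 0.414  0.929 -0.046]
to [ 0.664 -0.174  0.25 ] n 5 row [0.787 0.316 0.136]
```

View pics/w17.png

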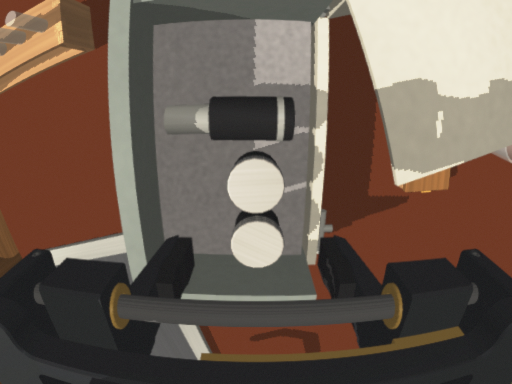

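View pics/t11.png

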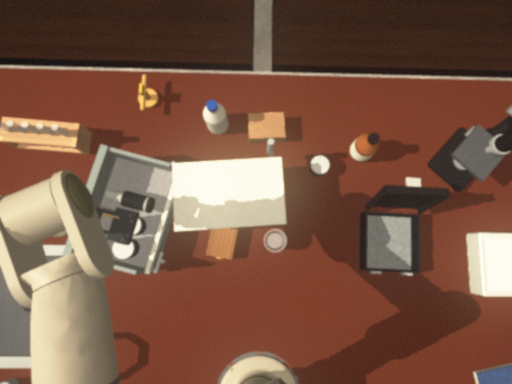

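Third pot still at (320,165). I'll go there and roll to about -30° so the hand clears the bottle.

Call:
jog_arm --rows '[{"tx": 0.41,"ty": 0.93,"tz": -0.05,"roll": 0},{"tx": 0.41,"ty": 0.93,"tz": -0.05,"roll": 0},{"tx": 0.41,"ty": 0.93,"tz": -0.05,"roll": 0},{"tx": 0.41,"ty": 0.93,"tz": -0.05,"roll": 0},{"tx": 0.41,"ty": 0.93,"tz": -0.05,"roll": 0},{"tx": 0.41,"ty": 0.93,"tz": -0.05,"roll": 0},{"tx": 0.41,"ty": 0.93,"tz": -0.05,"roll": 0},{"tx": 0.41,"ty": 0.93,"tz": -0.05,"roll": 0},{"tx": 0.41,"ty": 0.93,"tz": -0.05,"roll": 0},{"tx": 0.41,"ty": 0.93,"tz": -0.05,"roll": 0},{"tx": 0.41,"ty": 0.93,"tz": -0.05,"roll": 0},{"tx": 0.41,"ty": 0.93,"tz": -0.05,"roll": 0}]' --grip 0.8

```text
time: 54.48
tcp_pos: [0.5411, -0.0111, 0.2636]
ee_rot: [-3.119, 0.375, 0.003]
contact_force: [-0.1, 0.2, -0.4]
gripper_width: 0.079
```

Call:
jog_arm --rows '[{"tx": 0.41,"ty": 0.93,"tz": -0.05,"roll": 0},{"tx": 0.41,"ty": 0.93,"tz": -0.05,"roll": 0},{"tx": 0.41,"ty": 0.93,"tz": -0.05,"roll": 0},{"tx": 0.79,"ty": 0.32,"tz": 0,"roll": 0},{"tx": 0.79,"ty": 0.32,"tz": 0,"roll": 0},{"tx": 0.79,"ty": 0.32,"tz": 0,"roll": 0},{"tx": 0.79,"ty": 0.32,"tz": 0,"roll": 0},{"tx": 0.79,"ty": 0.32,"tz": 0,"roll": 0},{"tx": 0,"ty": 0,"tz": 0.5,"roll": 0.8},{"tx": 0,"ty": 0,"tz": 0.8,"roll": 0.8},{"tx": 0,"ty": 0,"tz": 0,"roll": 0}]'

```text
time: 55.85
tcp_pos: [0.6603, -0.1747, 0.2273]
ee_rot: [-3.036, 0.804, 0.009]
contact_force: [0.7, -0.6, -0.4]
gripper_width: 0.0792
```

```bash
python3 - <<'E'
from h import *
go((.6635,-.174,.032)); c=shot("wrist","w18"); print(w2p(c,(.6635,-.174,.054),True))
E
```

```text
t 55.85 tcp [ 0.6603 -0.1747  0.2273] yaw of tool x -29.65 zaxis [-0.0052  0.0024 -1.    ] w 0.0792 j [-0.432  0.635  0.885  0.     1.627  1.657]
shift units (cur axes) [ 0.119 -0.077  6.509]
[254.18139289 170.2837069 ]
```

View pics/w18.png

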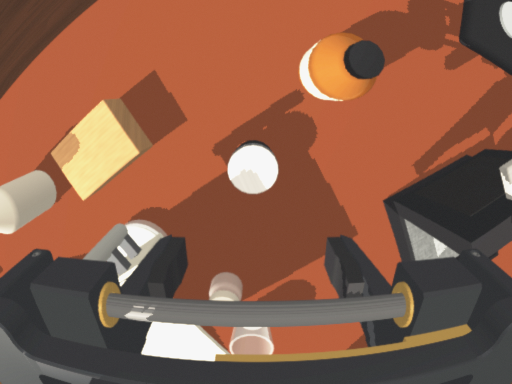

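Call:
jog_arm --rows '[{"tx": 0.1,"ty": -0.06,"tz": 0.9,"roll": 0},{"tx": 0,"ty": 0,"tz": 0.9,"roll": 0},{"tx": 0,"ty": 0,"tz": 0.9,"roll": 0},{"tx": 0,"ty": 0,"tz": 0.9,"roll": 0},{"tx": 0,"ty": 0,"tz": 0.9,"roll": 0},{"tx": 0,"ty": 0,"tz": 0.9,"roll": 0},{"tx": 0,"ty": 0,"tz": 0.7,"roll": 0},{"tx": 0,"ty": 0,"tz": 0.45,"roll": 0},{"tx": 0,"ty": 0,"tz": 0,"roll": 0}]'

```text
time: 57.02
tcp_pos: [0.6645, -0.1749, 0.0336]
ee_rot: [-3.037, 0.804, 0.001]
contact_force: [0.2, 0.3, 0.4]
gripper_width: 0.0794
```

Call:
jog_arm --rows '[{"tx": 0,"ty": 0,"tz": 0,"roll": 0},{"tx": 0,"ty": 0,"tz": 0,"roll": 0},{"tx": 0,"ty": 0,"tz": 0,"roll": 0},{"tx": 0,"ty": 0,"tz": 0,"roll": 0},{"tx": 0,"ty": 0,"tz": 0,"roll": 0}]' --grip -1 --newtons 25

```text
time: 57.65
tcp_pos: [0.6649, -0.1749, 0.0347]
ee_rot: [-3.037, 0.805, -0.002]
contact_force: [-0.0, 1.5, 5.9]
gripper_width: 0.0553
```

Call:
jog_arm --rows '[{"tx": 0,"ty": 0,"tz": -0.4,"roll": 0},{"tx": 0,"ty": 0,"tz": -0.9,"roll": 0},{"tx": 0,"ty": 0,"tz": -0.9,"roll": 0},{"tx": 0,"ty": 0,"tz": -0.9,"roll": 0},{"tx": 0,"ty": 0,"tz": -0.9,"roll": 0},{"tx": 0,"ty": 0,"tz": -0.9,"roll": 0},{"tx": 0,"ty": 0,"tz": -0.9,"roll": 0},{"tx": 0,"ty": 0,"tz": -0.9,"roll": -0.8},{"tx": 0,"ty": 0,"tz": -0.9,"roll": -0.8},{"tx": 0,"ty": 0,"tz": 0,"roll": 0}]'

```text
time: 58.9
tcp_pos: [0.6647, -0.1751, 0.2638]
ee_rot: [3.118, -0.377, 0.005]
contact_force: [0.2, 0.6, -2.7]
gripper_width: 0.0557
```

```bash
python3 - <<'E'
from h import *
plan([(.55,0,.27),(.6045,.3277,.27)])
E
```

```text
t 58.90 tcp [ 0.6647 -0.1751  0.2638] yaw of tool x -13.80 zaxis [ 0.0032 -0.0017 -1.    ] w 0.0557 j [-0.429  0.626  0.801 -0.     1.711  1.382]
to [0.55 0.   0.27] n 6 row [-0.851 -0.793 -0.038]
to [0.604 0.328 0.27 ] n 12 row [-0.07  -0.92  -0.001]
```

Call:
jog_arm --rows '[{"tx": -0.85,"ty": -0.79,"tz": -0.04,"roll": 0},{"tx": -0.85,"ty": -0.79,"tz": -0.04,"roll": 0},{"tx": -0.85,"ty": -0.79,"tz": -0.04,"roll": 0},{"tx": -0.85,"ty": -0.79,"tz": -0.04,"roll": 0},{"tx": -0.85,"ty": -0.79,"tz": -0.04,"roll": 0},{"tx": -0.85,"ty": -0.79,"tz": -0.04,"roll": 0}]'

```text
time: 59.65
tcp_pos: [0.5482, 0.0004, 0.2675]
ee_rot: [-3.118, 0.381, 0.004]
contact_force: [-0.0, -0.6, -2.0]
gripper_width: 0.0552
```

Call:
jog_arm --rows '[{"tx": -0.07,"ty": -0.92,"tz": 0,"roll": 0},{"tx": -0.07,"ty": -0.92,"tz": 0,"roll": 0},{"tx": -0.07,"ty": -0.92,"tz": 0,"roll": 0},{"tx": -0.07,"ty": -0.92,"tz": 0,"roll": 0},{"tx": -0.07,"ty": -0.92,"tz": 0,"roll": 0},{"tx": -0.07,"ty": -0.92,"tz": 0,"roll": 0},{"tx": -0.07,"ty": -0.92,"tz": 0,"roll": 0},{"tx": -0.07,"ty": -0.92,"tz": 0,"roll": 0},{"tx": -0.07,"ty": -0.92,"tz": 0,"roll": 0},{"tx": -0.07,"ty": -0.92,"tz": 0,"roll": 0},{"tx": -0.07,"ty": -0.92,"tz": 0,"roll": 0},{"tx": -0.07,"ty": -0.92,"tz": 0,"roll": 0}]'

```text
time: 61.15
tcp_pos: [0.6034, 0.3279, 0.2671]
ee_rot: [3.117, -0.381, -0.004]
contact_force: [-0.4, -0.3, -3.1]
gripper_width: 0.0557
```

Call:
jog_arm --rows '[{"tx": 0,"ty": 0,"tz": 0.6,"roll": 0},{"tx": 0,"ty": 0,"tz": 0.4,"roll": 0},{"tx": 0,"ty": 0,"tz": 0,"roll": 0},{"tx": 0,"ty": 0,"tz": 0,"roll": 0}]'

```text
time: 61.65
tcp_pos: [0.6038, 0.3269, 0.2395]
ee_rot: [-3.119, 0.377, -0.001]
contact_force: [0.4, 0.2, -2.0]
gripper_width: 0.0553
```

```bash
python3 - <<'E'
from h import *
go((.6045,.3277,.1025),-13.8); shot("wrist","w19"); shot("scene","s5",(240,90,400,210),5)
E
```

```text
t 61.65 tcp [0.6038 0.3269 0.2395] yaw of tool x -13.79 zaxis [ 5.e-04  2.e-04 -1.e+00] w 0.0553 j [ 0.324  0.634  0.853 -0.     1.654  2.136]
shift units (cur axes) [ 0.013 -0.029  4.567]
roll units 0.001
```

View pics/w19.png

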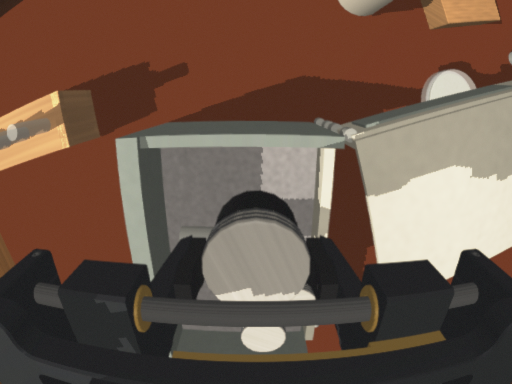

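View pics/s5.png

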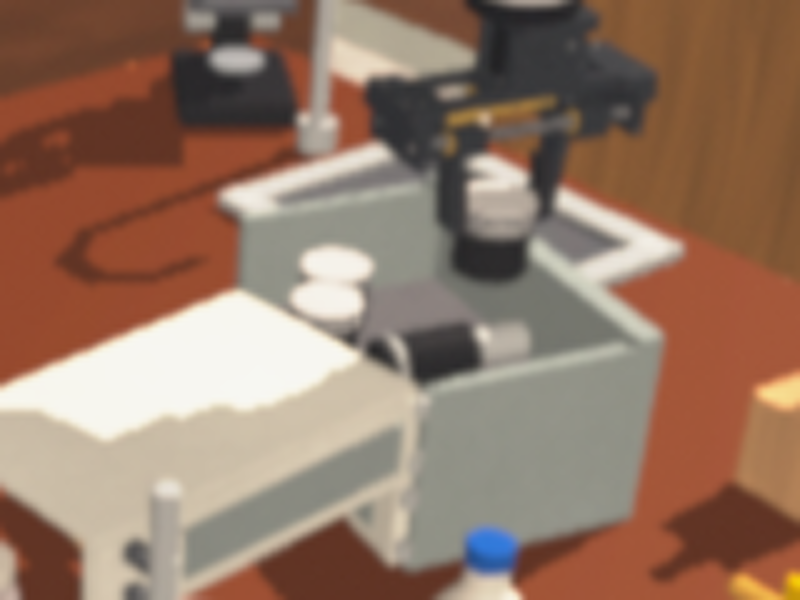

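Call:
jog_arm --rows '[{"tx": 0,"ty": 0,"tz": 0.8,"roll": 0},{"tx": 0,"ty": 0,"tz": 0.8,"roll": 0},{"tx": 0,"ty": 0,"tz": 0.8,"roll": 0},{"tx": 0,"ty": 0,"tz": 0.8,"roll": 0},{"tx": 0,"ty": 0,"tz": 0.7,"roll": 0},{"tx": 0,"ty": 0,"tz": 0.4,"roll": 0},{"tx": 0,"ty": 0,"tz": 0.15,"roll": 0},{"tx": 0,"ty": 0,"tz": 0,"roll": 0},{"tx": 0,"ty": 0,"tz": 0,"roll": 0}]'

```text
time: 62.88
tcp_pos: [0.604, 0.3274, 0.1065]
ee_rot: [-3.118, 0.375, -0.002]
contact_force: [0.2, -0.3, -2.1]
gripper_width: 0.0553
```

Call:
jog_arm --rows '[{"tx": 0,"ty": 0,"tz": 0.08,"roll": 0},{"tx": 0,"ty": 0,"tz": 0,"roll": 0},{"tx": 0,"ty": 0,"tz": 0,"roll": 0}]'

```text
time: 63.25
tcp_pos: [0.6037, 0.3272, 0.1032]
ee_rot: [-3.119, 0.375, -0.0]
contact_force: [0.3, 0.2, -2.5]
gripper_width: 0.0548
```

Call:
jog_arm --rows '[{"tx": 0,"ty": 0,"tz": 0.08,"roll": 0},{"tx": 0,"ty": 0,"tz": 0.05,"roll": 0},{"tx": 0,"ty": 0,"tz": 0,"roll": 0},{"tx": 0,"ty": 0,"tz": 0,"roll": 0}]'

```text
time: 63.75
tcp_pos: [0.6036, 0.3272, 0.0997]
ee_rot: [-3.119, 0.375, -0.0]
contact_force: [-3.0, -1.7, 3.6]
gripper_width: 0.0552
```

Call:
jog_arm --rows '[{"tx": 0,"ty": 0,"tz": 0.02,"roll": 0},{"tx": 0,"ty": 0,"tz": 0,"roll": 0},{"tx": 0,"ty": 0,"tz": 0,"roll": 0},{"tx": 0,"ty": 0,"tz": 0,"roll": 0}]'

```text
time: 64.25
tcp_pos: [0.6037, 0.3272, 0.0997]
ee_rot: [-3.119, 0.375, -0.001]
contact_force: [-4.7, -2.5, 7.5]
gripper_width: 0.0553
```

Call:
jog_arm --rows '[{"tx": 0,"ty": 0,"tz": -0.03,"roll": 0},{"tx": 0,"ty": 0,"tz": 0,"roll": 0},{"tx": 0,"ty": 0,"tz": 0,"roll": 0},{"tx": 0,"ty": 0,"tz": 0,"roll": 0}]' --grip 0.62

```text
time: 64.75
tcp_pos: [0.6037, 0.3272, 0.0994]
ee_rot: [-3.119, 0.375, 0.0]
contact_force: [-0.0, 1.0, 0.4]
gripper_width: 0.0715
```

Call:
jog_arm --rows '[{"tx": 0,"ty": 0,"tz": -0.8,"roll": 0},{"tx": 0,"ty": 0,"tz": -1,"roll": 0},{"tx": 0,"ty": 0,"tz": -1,"roll": 0},{"tx": 0,"ty": 0,"tz": -1,"roll": 0},{"tx": 0,"ty": 0,"tz": -1,"roll": 0},{"tx": 0,"ty": 0,"tz": -0.5,"roll": 0}]'

```text
time: 65.5
tcp_pos: [0.6039, 0.3273, 0.2602]
ee_rot: [-3.118, 0.375, -0.003]
contact_force: [0.9, 0.4, 0.0]
gripper_width: 0.0713
```

```bash
python3 - <<'E'
from h import *
st(); shot("wrist","w20"); shot("scene","s6",(240,90,400,210),5)
go((.587,-.385,.29),-1.8)
E
```

```text
t 65.50 tcp [0.6039 0.3273 0.2602] yaw of tool x -13.72 zaxis [ 2.1e-03  7.0e-04 -1.0e+00] w 0.0713 j [0.325 0.626 0.81  0.    1.703 2.135]
t 65.60 tcp [0.604  0.3274 0.2598] yaw of tool x -13.72 zaxis [ 2.4e-03  8.0e-04 -1.0e+00] w 0.0711 j [0.325 0.626 0.811 0.    1.702 2.135]
shift units (cur axes) [ 5.084 23.201 -1.029]
roll units -1.192
```

View pics/w20.png

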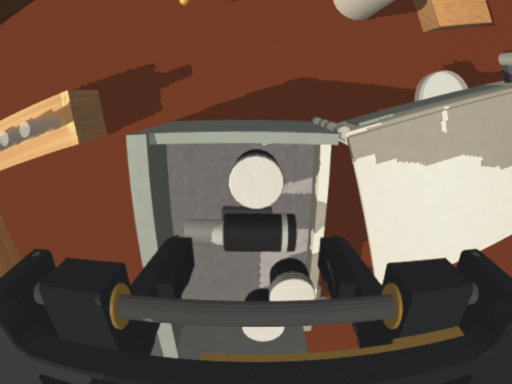

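View pics/s6.png

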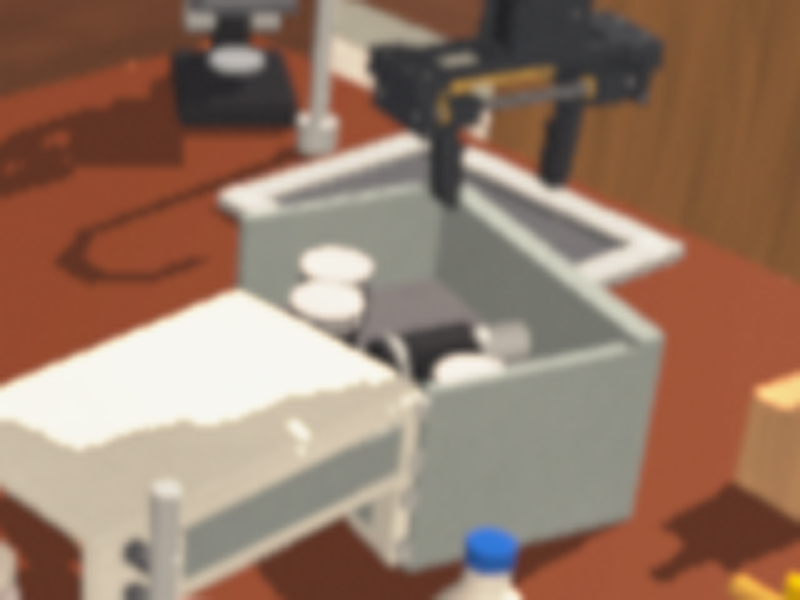

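```bash
python3 - <<'E'
from h import *
shot("top","t12",(60,130,200,290),5); shot("wrist","w21",(160,110,360,360),3)
E
```

```text
(no output)
```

View pics/t12.png

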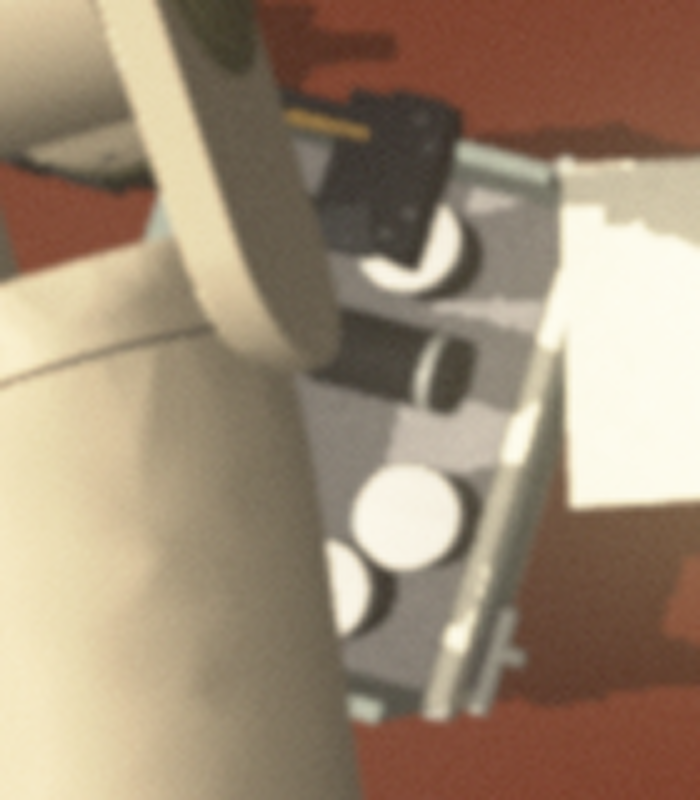

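View pics/w21.png

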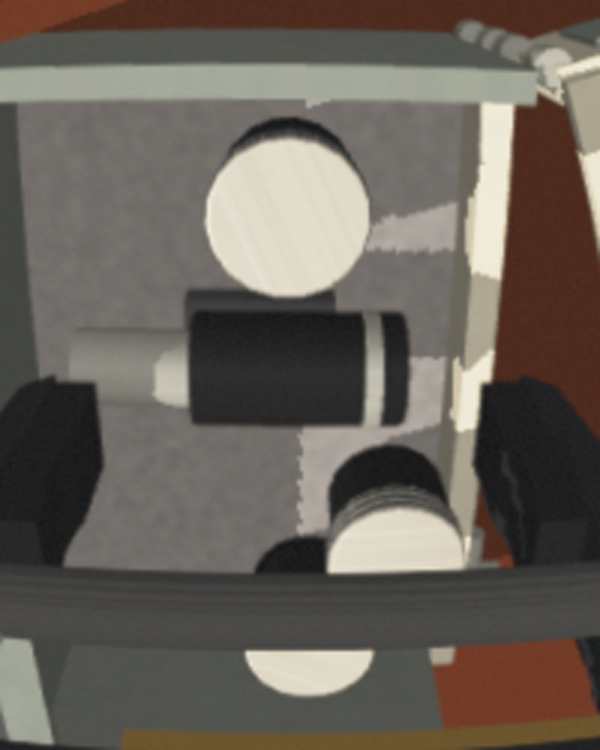

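```bash
python3 - <<'E'
from h import *
c=read_camera("top")
O=np.array([.517,.3698]); X=np.array([.2385,.9711]); Y=np.array([-.9711,.2385])
def cab(p): d=p[:2]-O; return (d@X).round(4),(d@Y).round(4)
T1=lambda u,v,z:p2w(c,60+u/5-.4,130+v/5-.4,z)
p=T1(408,518,.119); print(p,cab(p)); 
for u,v in [(468,518),(375,590)]: print(cab(T1(u,v,.119)))
for q in [(.4146,.3638),(.4774,.3501),(.5441,.3541),(.6037,.3272)]: print(cab(np.array(q)))
plan([(.58,.0,.28),(.587,-.385,.29)])
E
```

```text
[0.45180871 0.31726147 0.119     ] (np.float64(-0.0666), np.float64(0.0508))
(np.float64(-0.0972), np.float64(0.0428))
(np.float64(-0.0612), np.float64(0.0914))
(np.float64(-0.0302), np.float64(0.098))
(np.float64(-0.0286), np.float64(0.0338))
(np.float64(-0.0088), np.float64(-0.0301))
(np.float64(-0.0207), np.float64(-0.0944))
t 65.75 tcp [0.6034 0.3271 0.257 ] yaw of tool x -13.72 zaxis [-2.3e-03 -8.0e-04 -1.0e+00] w 0.0713 j [0.325 0.629 0.815 0.    1.701 2.135]
to [0.58 0.   0.28] n 11 row [ 0.166  0.98  -0.069]
to [ 0.587 -0.385  0.29 ] n 13 row [ 0.252  0.955 -0.025]
```

```bash
python3 - <<'E'
from h import *
plan([(.452,.318,.235)])
E
```

```text
t 65.75 tcp [0.6034 0.3271 0.257 ] yaw of tool x -13.72 zaxis [-2.3e-03 -8.0e-04 -1.0e+00] w 0.0713 j [0.325 0.629 0.815 0.    1.701 2.135]
to [0.452 0.318 0.235] n 5 row [-0.966  0.298  0.149]
```

Call:
jog_arm --rows '[{"tx": -0.97,"ty": 0.3,"tz": 0.1,"roll": 0},{"tx": -0.97,"ty": 0.3,"tz": 0.1,"roll": 0},{"tx": -0.97,"ty": 0.3,"tz": 0.1,"roll": 0},{"tx": -0.97,"ty": 0.3,"tz": 0.1,"roll": 0},{"tx": -0.97,"ty": 0.3,"tz": 0.1,"roll": 0},{"tx": 0,"ty": 0,"tz": 0,"roll": 0},{"tx": 0,"ty": 0,"tz": 0,"roll": 0}]' --grip 0.72

```text
time: 66.62
tcp_pos: [0.4521, 0.318, 0.2431]
ee_rot: [3.119, -0.375, -0.001]
contact_force: [-0.3, 0.3, 0.2]
gripper_width: 0.0753
```

```bash
python3 - <<'E'
from h import *
go((.452,.318,.101)); c=shot("wrist","w22"); print(w2p(c,(.452,.318,.119),True),w2p(c,(.4146,.3638,.119),True)); shot("top","t13",(60,130,200,290),5)
E
```

```text
t 66.62 tcp [0.4521 0.318  0.2431] yaw of tool x -13.72 zaxis [-4.e-04 -3.e-04 -1.e+00] w 0.0753 j [ 0.399  0.383  1.281 -0.     1.478  2.209]
shift units (cur axes) [-2.000e-03 -0.000e+00  4.736e+00]
[256.63690925 186.42268963] [221.33451239 231.21408869]
```

View pics/w22.png

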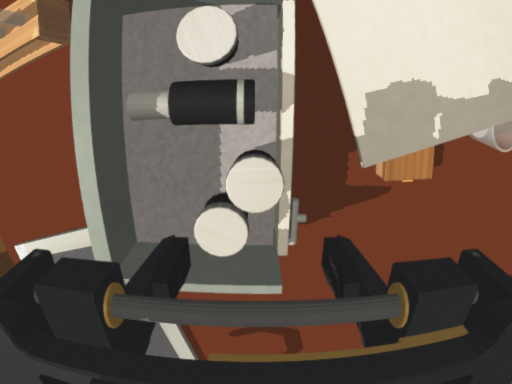

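View pics/t13.png

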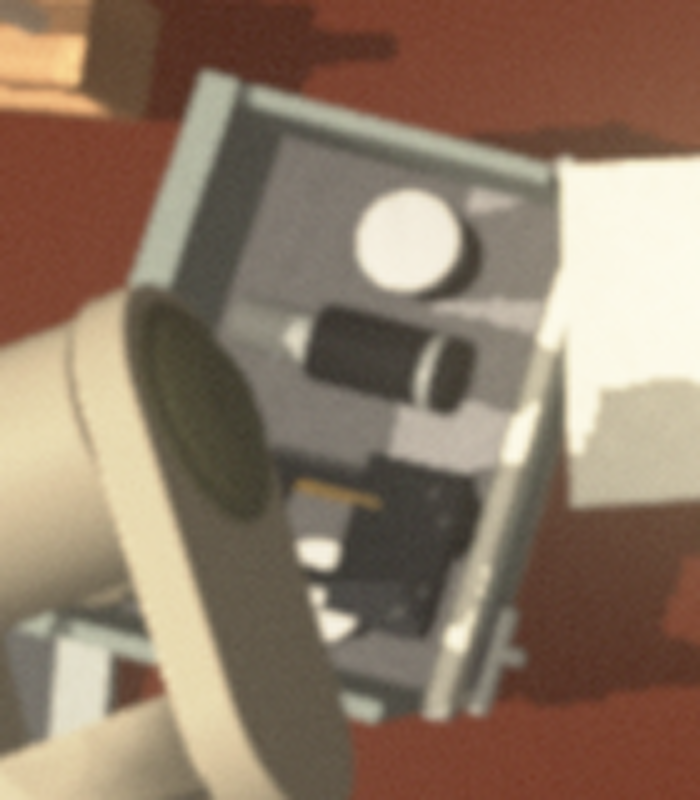

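Call:
jog_arm --rows '[{"tx": 0.04,"ty": -0.05,"tz": 0.9,"roll": 0},{"tx": 0,"ty": 0,"tz": 0.9,"roll": 0},{"tx": 0,"ty": 0,"tz": 0.9,"roll": 0},{"tx": 0,"ty": 0,"tz": 0.9,"roll": 0},{"tx": 0,"ty": 0,"tz": 0.6,"roll": 0},{"tx": 0,"ty": 0,"tz": 0.4,"roll": 0},{"tx": 0,"ty": 0,"tz": 0.1,"roll": 0},{"tx": 0,"ty": 0,"tz": 0,"roll": 0}]'

```text
time: 67.72
tcp_pos: [0.4535, 0.3193, 0.1029]
ee_rot: [-3.119, 0.375, -0.001]
contact_force: [0.6, -0.2, -0.6]
gripper_width: 0.0756
```

Call:
jog_arm --rows '[{"tx": 0,"ty": 0,"tz": 0,"roll": 0},{"tx": 0,"ty": 0,"tz": 0,"roll": 0},{"tx": 0,"ty": 0,"tz": 0,"roll": 0},{"tx": 0,"ty": 0,"tz": 0,"roll": 0},{"tx": 0,"ty": 0,"tz": 0,"roll": 0}]' --grip -1 --newtons 25

```text
time: 68.35
tcp_pos: [0.4533, 0.3192, 0.103]
ee_rot: [-3.119, 0.375, -0.001]
contact_force: [-1.0, -1.1, 5.7]
gripper_width: 0.0551
```

Call:
jog_arm --rows '[{"tx": 0,"ty": 0,"tz": -0.3,"roll": 0},{"tx": 0,"ty": 0,"tz": -0.6,"roll": 0},{"tx": 0,"ty": 0,"tz": -0.9,"roll": 0},{"tx": 0,"ty": 0,"tz": -0.5,"roll": 0},{"tx": 0,"ty": 0,"tz": 0,"roll": 0},{"tx": 0,"ty": 0,"tz": 0,"roll": 0}]'

```text
time: 69.1
tcp_pos: [0.4528, 0.319, 0.1706]
ee_rot: [3.118, -0.375, -0.002]
contact_force: [-1.3, 0.2, -2.1]
gripper_width: 0.056
```

```bash
python3 - <<'E'
from h import *
go((.4774,.3501,.1)); shot("wrist","w23")
E
```

```text
t 69.10 tcp [0.4528 0.319  0.1706] yaw of tool x -13.73 zaxis [-1.6e-03 -6.0e-04 -1.0e+00] w 0.0560 j [0.4   0.446 1.398 0.    1.299 2.21 ]
shift units (cur axes) [ 0.556 -1.204  2.351]
```

View pics/w23.png

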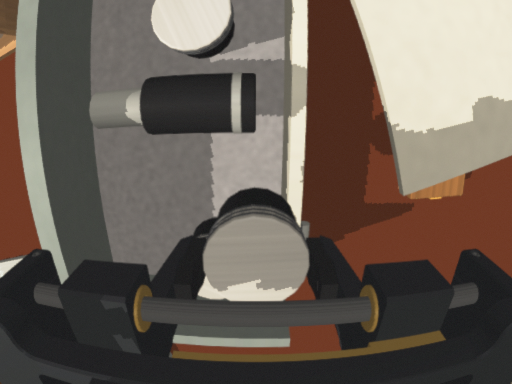

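Call:
jog_arm --rows '[{"tx": 0.28,"ty": -0.6,"tz": 0,"roll": 0},{"tx": 0.28,"ty": -0.6,"tz": 0,"roll": 0},{"tx": 0,"ty": 0,"tz": 0.5,"roll": 0},{"tx": 0,"ty": 0,"tz": 0.8,"roll": 0},{"tx": 0,"ty": 0,"tz": 0.5,"roll": 0},{"tx": 0,"ty": 0,"tz": 0.25,"roll": 0},{"tx": 0,"ty": 0,"tz": 0,"roll": 0},{"tx": 0,"ty": 0,"tz": 0,"roll": 0}]'

```text
time: 70.15
tcp_pos: [0.4783, 0.3503, 0.1107]
ee_rot: [-3.118, 0.375, -0.002]
contact_force: [-0.4, 0.1, -1.1]
gripper_width: 0.0552
```

Call:
jog_arm --rows '[{"tx": 0,"ty": 0,"tz": 0.09,"roll": 0},{"tx": 0,"ty": 0,"tz": 0,"roll": 0},{"tx": 0,"ty": 0,"tz": 0,"roll": 0}]'

```text
time: 70.53
tcp_pos: [0.4781, 0.3502, 0.1075]
ee_rot: [-3.119, 0.375, -0.0]
contact_force: [0.2, 0.3, -1.8]
gripper_width: 0.0553
```

Call:
jog_arm --rows '[{"tx": 0,"ty": 0,"tz": 0.1,"roll": 0},{"tx": 0,"ty": 0,"tz": 0.06,"roll": 0},{"tx": 0,"ty": 0,"tz": 0,"roll": 0},{"tx": 0,"ty": 0,"tz": 0,"roll": 0}]'

```text
time: 71.03
tcp_pos: [0.478, 0.3501, 0.103]
ee_rot: [-3.119, 0.375, -0.0]
contact_force: [-2.6, -0.7, 5.5]
gripper_width: 0.0557
```

Call:
jog_arm --rows '[{"tx": 0,"ty": 0,"tz": 0.03,"roll": 0},{"tx": 0,"ty": 0,"tz": 0,"roll": 0},{"tx": 0,"ty": 0,"tz": 0,"roll": 0}]'

```text
time: 71.4
tcp_pos: [0.478, 0.3502, 0.1029]
ee_rot: [-3.119, 0.375, -0.001]
contact_force: [-5.1, -2.2, 11.8]
gripper_width: 0.0553
```

Call:
jog_arm --rows '[{"tx": 0,"ty": 0,"tz": -0.04,"roll": 0},{"tx": 0,"ty": 0,"tz": 0,"roll": 0},{"tx": 0,"ty": 0,"tz": 0,"roll": 0},{"tx": 0,"ty": 0,"tz": 0,"roll": 0}]' --grip 0.62

```text
time: 71.9
tcp_pos: [0.478, 0.3502, 0.1026]
ee_rot: [3.119, -0.375, -0.0]
contact_force: [-0.5, -0.2, 0.3]
gripper_width: 0.0714
```

Call:
jog_arm --rows '[{"tx": 0,"ty": 0,"tz": -0.8,"roll": 0},{"tx": 0,"ty": 0,"tz": -1,"roll": 0},{"tx": 0,"ty": 0,"tz": -1,"roll": 0},{"tx": 0,"ty": 0,"tz": -1,"roll": 0},{"tx": 0,"ty": 0,"tz": -1,"roll": 0},{"tx": 0,"ty": 0,"tz": -0.8,"roll": 0}]'

```text
time: 72.65
tcp_pos: [0.4781, 0.3502, 0.272]
ee_rot: [-3.119, 0.375, -0.001]
contact_force: [-0.1, -0.1, 0.5]
gripper_width: 0.0713
```

```bash
python3 - <<'E'
from h import *
shot("wrist","w24")
plan([(.54,.0,.29),(.587,-.384,.29)])
E
```

```text
t 72.70 tcp [0.4788 0.3505 0.2751] yaw of tool x -13.72 zaxis [ 0.0053  0.0024 -1.    ] w 0.0714 j [0.433 0.435 1.105 0.    1.596 2.243]
to [0.54 0.   0.29] n 12 row [ 0.396  0.905 -0.043]
to [ 0.587 -0.384  0.29 ] n 13 row [ 0.351  0.928 -0.002]
```

View pics/w24.png

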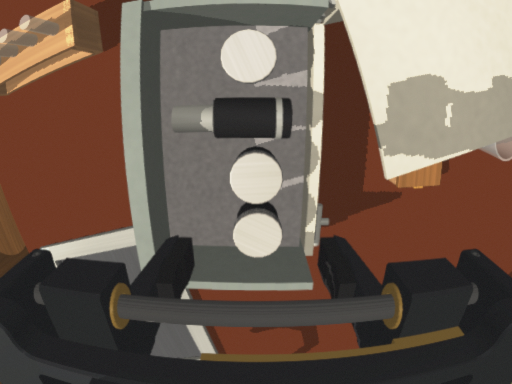

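Call:
jog_arm --rows '[{"tx": 0.4,"ty": 0.9,"tz": -0.05,"roll": 0},{"tx": 0.4,"ty": 0.9,"tz": -0.05,"roll": 0},{"tx": 0.4,"ty": 0.9,"tz": -0.05,"roll": 0},{"tx": 0.4,"ty": 0.9,"tz": -0.05,"roll": 0},{"tx": 0.4,"ty": 0.9,"tz": -0.05,"roll": 0},{"tx": 0.4,"ty": 0.9,"tz": -0.05,"roll": 0},{"tx": 0.4,"ty": 0.9,"tz": -0.05,"roll": 0},{"tx": 0.4,"ty": 0.9,"tz": -0.05,"roll": 0},{"tx": 0.4,"ty": 0.9,"tz": -0.05,"roll": 0},{"tx": 0.4,"ty": 0.9,"tz": -0.05,"roll": 0},{"tx": 0.4,"ty": 0.9,"tz": -0.05,"roll": 0},{"tx": 0.4,"ty": 0.9,"tz": -0.05,"roll": 0}]' --grip 0.6

```text
time: 74.2
tcp_pos: [0.5411, 0.0003, 0.2882]
ee_rot: [-3.119, 0.375, 0.001]
contact_force: [-0.5, 0.1, 0.2]
gripper_width: 0.0702
```

Call:
jog_arm --rows '[{"tx": 0.35,"ty": 0.93,"tz": 0,"roll": 0},{"tx": 0.35,"ty": 0.93,"tz": 0,"roll": 0},{"tx": 0.35,"ty": 0.93,"tz": 0,"roll": 0},{"tx": 0.35,"ty": 0.93,"tz": 0,"roll": 0},{"tx": 0.35,"ty": 0.93,"tz": 0,"roll": 0},{"tx": 0.35,"ty": 0.93,"tz": 0,"roll": 0},{"tx": 0.35,"ty": 0.93,"tz": 0,"roll": 0},{"tx": 0.35,"ty": 0.93,"tz": 0,"roll": 0},{"tx": 0,"ty": 0,"tz": 0,"roll": -0.6},{"tx": 0,"ty": 0,"tz": 0,"roll": -0.59},{"tx": 0,"ty": 0,"tz": 0,"roll": 0}]'

```text
time: 75.58
tcp_pos: [0.5697, -0.2355, 0.2881]
ee_rot: [-3.141, 0.051, 0.001]
contact_force: [0.6, 0.0, 0.1]
gripper_width: 0.0706
```

```bash
python3 - <<'E'
from h import *
c=shot("wrist","w25"); go((.591,-.3855,.176),-1.8); print(w2p(c,(.591,-.3855,.195),True))
shot("top","t14",(340,170,450,290),6)
E
```

```text
t 75.62 tcp [ 0.5697 -0.2354  0.2883] yaw of tool x -1.94 zaxis [-6.e-04  4.e-04 -1.e+00] w 0.0704 j [-0.584  0.476  0.999  0.     1.667  1.021]
shift units (cur axes) [0.881 4.977 3.741]
roll units -0.014
[419.00730953 169.90632254]
```

View pics/w25.png

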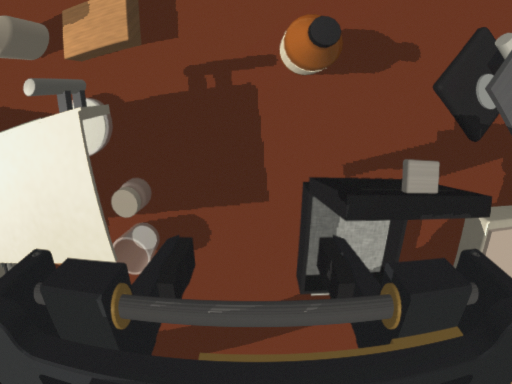

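View pics/t14.png

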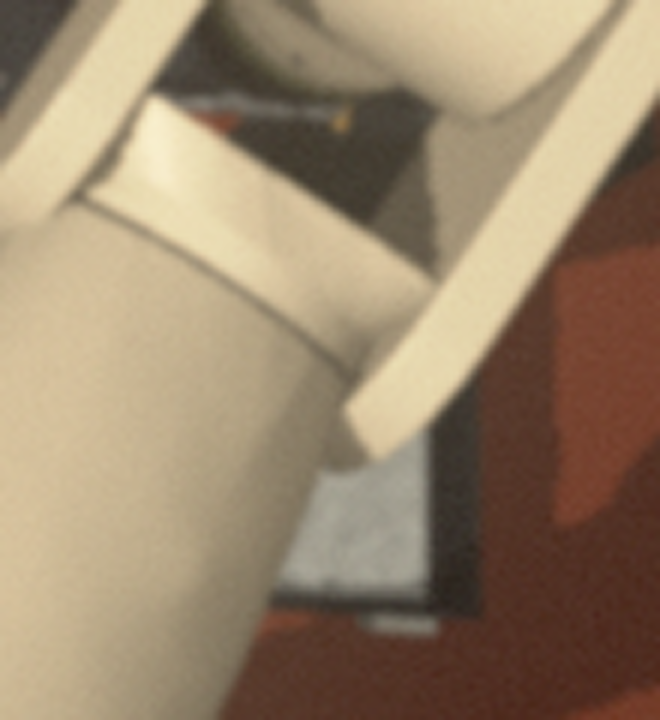

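Call:
jog_arm --rows '[{"tx": 0.18,"ty": 0.99,"tz": 0,"roll": 0},{"tx": 0.18,"ty": 0.99,"tz": 0,"roll": 0},{"tx": 0.18,"ty": 0.99,"tz": 0,"roll": 0},{"tx": 0.17,"ty": 1,"tz": 0,"roll": 0},{"tx": 0.17,"ty": 1,"tz": 0,"roll": 0},{"tx": 0,"ty": 0,"tz": 0.7,"roll": 0},{"tx": 0,"ty": 0,"tz": 0,"roll": 0}]'

```text
time: 76.55
tcp_pos: [0.591, -0.3852, 0.2659]
ee_rot: [-3.139, 0.052, 0.004]
contact_force: [0.3, 0.0, -0.2]
gripper_width: 0.0705
```

```bash
python3 - <<'E'
from h import *
c=shot("wrist","w26"); go((.591,-.3855,.176),-1.8); print(w2p(c,(.591,-.3855,.195),True))
E
```

```text
t 76.60 tcp [ 0.5913 -0.3851  0.2674] yaw of tool x -1.86 zaxis [-0.001  0.001 -1.   ] w 0.0710 j [-0.744  0.667  0.713  0.     1.763  0.859]
shift units (cur axes) [-0.008  0.018  3.048]
roll units -0.006
[257.66432505 206.0457857 ]
```

View pics/w26.png

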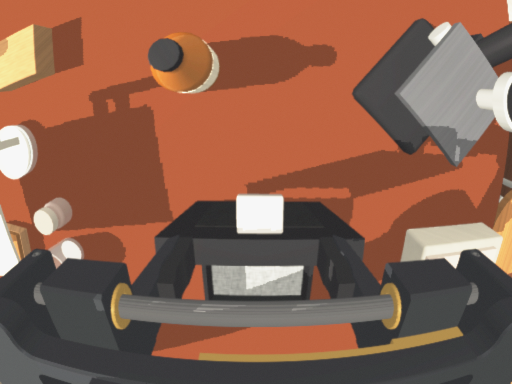

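Call:
jog_arm --rows '[{"tx": 0,"ty": 0.05,"tz": 0.8,"roll": 0},{"tx": 0,"ty": 0,"tz": 0.8,"roll": 0},{"tx": 0,"ty": 0,"tz": 0.8,"roll": 0},{"tx": 0,"ty": 0,"tz": 0.6,"roll": 0},{"tx": 0,"ty": 0,"tz": 0,"roll": 0},{"tx": 0,"ty": 0,"tz": 0,"roll": 0}]'

```text
time: 77.35
tcp_pos: [0.5918, -0.3869, 0.1796]
ee_rot: [3.14, -0.05, 0.003]
contact_force: [-0.1, 0.5, 0.8]
gripper_width: 0.0704
```

Call:
jog_arm --rows '[{"tx": 0,"ty": 0,"tz": 0,"roll": 0},{"tx": 0,"ty": 0,"tz": 0,"roll": 0},{"tx": 0,"ty": 0,"tz": 0,"roll": 0},{"tx": 0,"ty": 0,"tz": 0,"roll": 0},{"tx": 0,"ty": 0,"tz": 0,"roll": 0},{"tx": 0,"ty": 0,"tz": 0,"roll": 0}]' --grip -1 --newtons 15

```text
time: 78.1
tcp_pos: [0.5912, -0.3881, 0.1781]
ee_rot: [3.139, -0.052, 0.001]
contact_force: [0.0, -4.4, -0.4]
gripper_width: 0.0359
```

```bash
python3 - <<'E'
from h import *
s,R=st(); g=s["tcp_pos"]+R[:,2]*-.0187
# handle point at start angle: assume lid 1.75; grasp rel to hinge along tool x
hx=.5234
dx=g[0]-hx; dz=g[2]-.055; r=np.hypot(dx,dz); a0=np.pi-np.arctan2(dz,dx); print(dx,dz,r,np.degrees(a0))
N=16; pr=np.array([dx,dz])
for i in range(1,N+1):
    a=a0-1.75*i/N; q=np.array([-r*np.cos(a),r*np.sin(a)]); d=(q-pr)/.03; pr=q; print(i,"tx %.2f tz %.2f"%(d[0],-d[1]), q.round(4))
E
```

```text
t 78.10 tcp [ 0.5912 -0.3881  0.1781] yaw of tool x -1.88 zaxis [ 6.0e-04 -2.4e-03 -1.0e+00] w 0.0359 j [-7.470e-01  7.060e-01  8.870e-01 -1.000e-03  1.547e+00  8.560e-01]
0.06780880479702167 0.14175291428535328 0.1571366370913903 115.56454820607334
1 tx -0.53 tz -0.22 [0.0519 0.1483]
2 tx -0.55 tz -0.16 [0.0354 0.1531]
3 tx -0.56 tz -0.10 [0.0185 0.156 ]
4 tx -0.57 tz -0.04 [0.0014 0.1571]
5 tx -0.57 tz 0.03 [-0.0158  0.1563]
6 tx -0.57 tz 0.09 [-0.0328  0.1537]
7 tx -0.55 tz 0.15 [-0.0493  0.1492]
8 tx -0.53 tz 0.21 [-0.0653  0.1429]
9 tx -0.51 tz 0.27 [-0.0805  0.1349]
10 tx -0.47 tz 0.32 [-0.0948  0.1253]
11 tx -0.44 tz 0.37 [-0.1079  0.1142]
12 tx -0.39 tz 0.42 [-0.1197  0.1018]
13 tx -0.35 tz 0.46 [-0.1301  0.0881]
14 tx -0.29 tz 0.49 [-0.139   0.0734]
15 tx -0.24 tz 0.52 [-0.1461  0.0578]
16 tx -0.18 tz 0.54 [-0.1516  0.0415]
```

Call:
jog_arm --rows '[{"tx": -0.53,"ty": 0,"tz": -0.22,"roll": 0},{"tx": -0.55,"ty": 0,"tz": -0.16,"roll": 0},{"tx": -0.56,"ty": 0,"tz": -0.1,"roll": 0},{"tx": -0.57,"ty": 0,"tz": -0.04,"roll": 0},{"tx": -0.57,"ty": 0,"tz": 0.03,"roll": 0},{"tx": -0.57,"ty": 0,"tz": 0.09,"roll": 0},{"tx": -0.55,"ty": 0,"tz": 0.15,"roll": 0},{"tx": -0.53,"ty": 0,"tz": 0.21,"roll": 0},{"tx": -0.51,"ty": 0,"tz": 0.27,"roll": 0},{"tx": -0.47,"ty": 0,"tz": 0.32,"roll": 0},{"tx": -0.44,"ty": 0,"tz": 0.37,"roll": 0},{"tx": -0.39,"ty": 0,"tz": 0.42,"roll": 0}]'

```text
time: 79.6
tcp_pos: [0.4048, -0.3806, 0.1369]
ee_rot: [-3.141, 0.05, -0.004]
contact_force: [9.4, -0.4, -8.1]
gripper_width: 0.0358
```

Call:
jog_arm --rows '[{"tx": -0.35,"ty": 0,"tz": 0.46,"roll": 0},{"tx": -0.29,"ty": 0,"tz": 0.49,"roll": 0},{"tx": -0.24,"ty": 0,"tz": 0.52,"roll": 0},{"tx": 0,"ty": 0,"tz": 0,"roll": 0}]'

```text
time: 80.1
tcp_pos: [0.3786, -0.3796, 0.0926]
ee_rot: [-3.14, 0.051, -0.003]
contact_force: [7.4, 2.4, -3.0]
gripper_width: 0.0361
```

Call:
jog_arm --rows '[{"tx": -0.09,"ty": 0,"tz": 0.27,"roll": 0},{"tx": -0.07,"ty": 0,"tz": 0.2,"roll": 0},{"tx": 0,"ty": 0,"tz": 0,"roll": 0},{"tx": 0,"ty": 0,"tz": 0,"roll": 0}]'

```text
time: 80.6
tcp_pos: [0.3742, -0.3794, 0.0794]
ee_rot: [-3.14, 0.05, -0.004]
contact_force: [8.3, 2.0, -3.5]
gripper_width: 0.0357
```

```bash
python3 - <<'E'
from h import *
st(); shot("scene","s7",(80,180,200,270),6)
E
```

```text
t 80.60 tcp [ 0.3742 -0.3794  0.0794] yaw of tool x -1.84 zaxis [ 2.4e-03  8.0e-04 -1.0e+00] w 0.0357 j [-1.016  0.524  1.576  0.003  1.042  0.586]
```

View pics/s7.png

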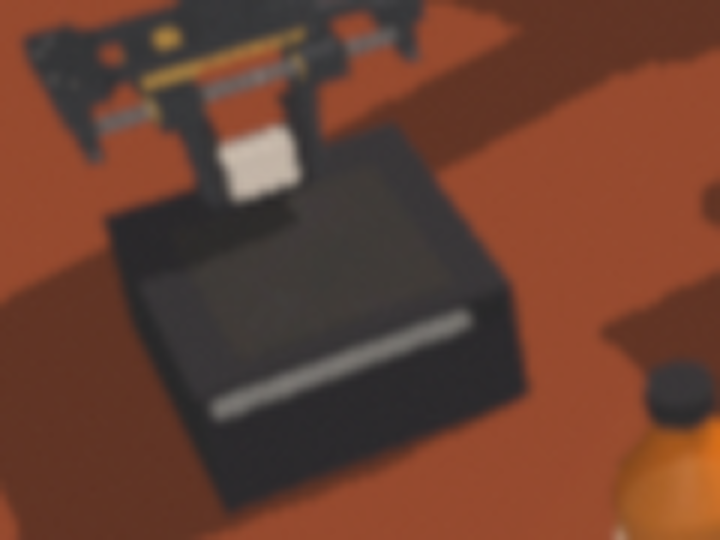

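Call:
jog_arm --rows '[{"tx": 0,"ty": 0,"tz": 0,"roll": 0},{"tx": 0,"ty": 0,"tz": 0,"roll": 0},{"tx": 0,"ty": 0,"tz": 0,"roll": 0},{"tx": 0,"ty": 0,"tz": 0,"roll": 0}]' --grip 0.4

```text
time: 81.15
tcp_pos: [0.373, -0.38, 0.0795]
ee_rot: [3.141, -0.05, 0.0]
contact_force: [0.6, 0.3, -0.5]
gripper_width: 0.0614
```

Call:
jog_arm --rows '[{"tx": 0,"ty": 0,"tz": -0.8,"roll": 0},{"tx": 0,"ty": 0,"tz": -1,"roll": 0},{"tx": 0,"ty": 0,"tz": -1,"roll": 0},{"tx": 0,"ty": 0,"tz": -1,"roll": 0},{"tx": 0,"ty": 0,"tz": -1,"roll": 0},{"tx": 0,"ty": 0,"tz": -1,"roll": 0}]'

```text
time: 81.9
tcp_pos: [0.3729, -0.3798, 0.2545]
ee_rot: [-3.141, 0.05, 0.0]
contact_force: [0.9, -0.5, 0.4]
gripper_width: 0.062
```

```bash
python3 - <<'E'
from h import *
plan([(.58,-.15,.26),(.68,-.0265,.255)]); c=shot("wrist","w27"); shot("top","t15")
E
```

```text
t 81.90 tcp [ 0.3729 -0.3798  0.2545] yaw of tool x -1.83 zaxis [-1.e-04  0.e+00 -1.e+00] w 0.0620 j [-1.017  0.338  1.317 -0.     1.486  0.586]
to [ 0.58 -0.15  0.26] n 9 row [ 0.74  -0.875 -0.021]
to [ 0.68  -0.026  0.255] n 5 row [ 0.64  -0.844  0.033]
```

View pics/w27.png

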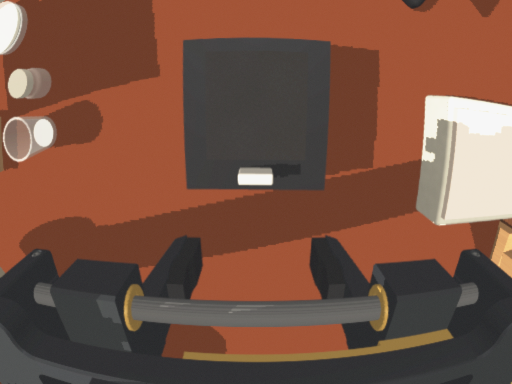

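View pics/t15.png

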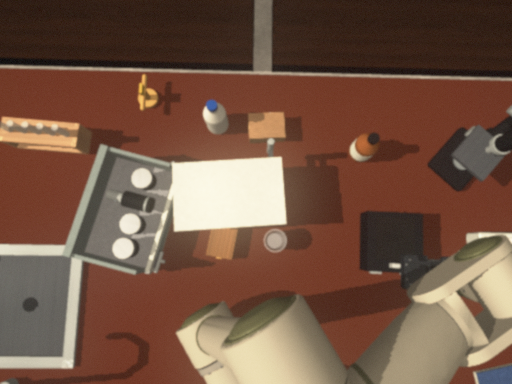

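Call:
jog_arm --rows '[{"tx": 0.74,"ty": -0.87,"tz": -0.02,"roll": 0},{"tx": 0.74,"ty": -0.87,"tz": -0.02,"roll": 0},{"tx": 0.74,"ty": -0.87,"tz": -0.02,"roll": 0},{"tx": 0.74,"ty": -0.87,"tz": -0.02,"roll": 0},{"tx": 0.74,"ty": -0.87,"tz": -0.02,"roll": 0},{"tx": 0.74,"ty": -0.87,"tz": -0.02,"roll": 0},{"tx": 0.74,"ty": -0.87,"tz": -0.02,"roll": 0},{"tx": 0.74,"ty": -0.87,"tz": -0.02,"roll": 0},{"tx": 0.74,"ty": -0.87,"tz": -0.02,"roll": 0}]' --grip 1

```text
time: 83.12
tcp_pos: [0.5807, -0.1505, 0.2575]
ee_rot: [-3.14, 0.05, 0.003]
contact_force: [0.1, -0.8, 0.3]
gripper_width: 0.0883
```

Call:
jog_arm --rows '[{"tx": 0.64,"ty": -0.85,"tz": 0.03,"roll": 0},{"tx": 0.64,"ty": -0.85,"tz": 0.03,"roll": 0},{"tx": 0.64,"ty": -0.85,"tz": 0.03,"roll": 0},{"tx": 0.64,"ty": -0.85,"tz": 0.03,"roll": 0},{"tx": 0.64,"ty": -0.85,"tz": 0.03,"roll": 0},{"tx": 0,"ty": 0,"tz": 0,"roll": 0}]'

```text
time: 83.88
tcp_pos: [0.6806, -0.0256, 0.2522]
ee_rot: [-3.141, 0.046, 0.004]
contact_force: [-0.2, -0.6, 0.8]
gripper_width: 0.0885
```

```bash
python3 - <<'E'
from h import *
go((.68,-.0265,.167)); c=shot("wrist","w28"); print(w2p(c,(.68,-.0265,.2),True))
E
```

```text
t 83.88 tcp [ 0.6806 -0.0256  0.2522] yaw of tool x -1.69 zaxis [-2.4e-03  6.0e-04 -1.0e+00] w 0.0885 j [-0.211  0.619  0.845  0.     1.68   1.389]
shift units (cur axes) [-0.013  0.033  2.84 ]
[258.47682115 215.97892468]
```

View pics/w28.png

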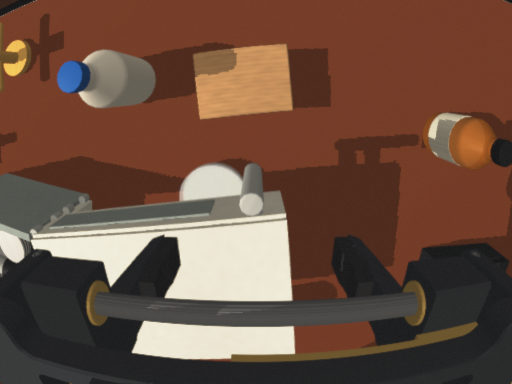

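Call:
jog_arm --rows '[{"tx": 0.28,"ty": -0.12,"tz": 0,"roll": 0},{"tx": 0,"ty": 0,"tz": 0,"roll": 0},{"tx": 0,"ty": 0,"tz": 0,"roll": 0}]'

```text
time: 84.3
tcp_pos: [0.6886, -0.0243, 0.2544]
ee_rot: [3.141, -0.051, 0.0]
contact_force: [-0.6, -0.2, -0.1]
gripper_width: 0.0881
```

```bash
python3 - <<'E'
from h import *
s,R=st(); c=shot("wrist","w29",(200,150,320,260),5); print(w2p(c,(*s["tcp_pos"][:2],.2),True))
for u,v in [(252,203)]: print(p2w(c,u,v,.2,True))
E
```

```text
t 84.30 tcp [ 0.6886 -0.0243  0.2544] yaw of tool x -1.85 zaxis [ 0.e+00 -1.e-04 -1.e+00] w 0.0881 j [-0.207  0.634  0.812 -0.     1.696  1.397]
[257.07448701 214.25741668]
[ 0.69744473 -0.02087644  0.2       ]
```

View pics/w29.png

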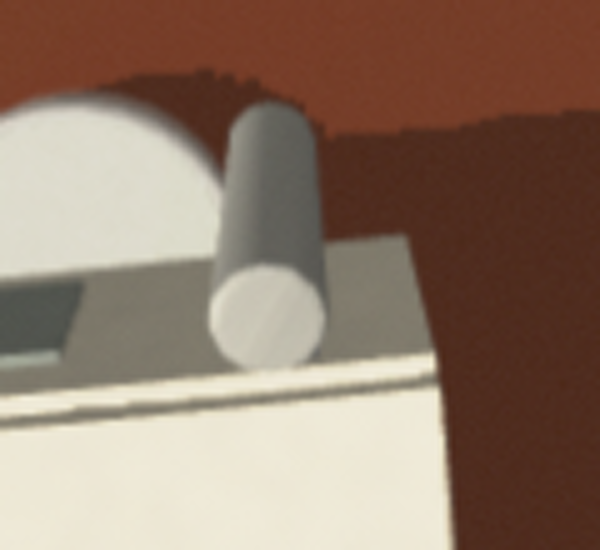

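Call:
jog_arm --rows '[{"tx": 0.02,"ty": -0.07,"tz": 0.9,"roll": 0},{"tx": 0,"ty": 0,"tz": 1,"roll": 0},{"tx": 0,"ty": 0,"tz": 0.95,"roll": 0},{"tx": 0,"ty": 0,"tz": 0,"roll": 0}]'

```text
time: 84.85
tcp_pos: [0.6885, -0.0217, 0.167]
ee_rot: [-3.14, 0.05, 0.007]
contact_force: [0.3, 0.7, 1.6]
gripper_width: 0.0881
```

Call:
jog_arm --rows '[{"tx": 0,"ty": 0,"tz": 0,"roll": 0},{"tx": 0,"ty": 0,"tz": 0,"roll": 0},{"tx": 0,"ty": 0,"tz": 0,"roll": 0},{"tx": 0,"ty": 0,"tz": 0,"roll": 0},{"tx": 0,"ty": 0,"tz": 0,"roll": 0},{"tx": 0,"ty": 0,"tz": 0,"roll": 0},{"tx": 0,"ty": 0,"tz": 0,"roll": 0},{"tx": 0,"ty": 0,"tz": 0,"roll": 0},{"tx": 0,"ty": 0,"tz": 0,"roll": 0}]' --grip -1 --newtons 20

```text
time: 85.98
tcp_pos: [0.6895, -0.0224, 0.1689]
ee_rot: [3.14, -0.051, 0.001]
contact_force: [1.1, -5.9, -0.8]
gripper_width: 0.0171
```

```bash
python3 - <<'E'
from h import *
s,R=st()
H=np.array([.6338,.2372]); d=s["tcp_pos"][:2]-H; a0=np.arctan2(d[1],d[0])%(2*np.pi); r=np.hypot(*d); print("angle",np.degrees(a0),"r",r)
aend=np.radians(173.93)
N=24; p=s["tcp_pos"].copy()
for i in range(1,N+1):
    a=a0+(aend-a0)*i/N; q=np.array([H[0]+r*np.cos(a),H[1]+r*np.sin(a),.1665]); 
    print(i,(R.T@(q-p)/.03).round(2),q.round(3)); p=q
E
```

```text
t 85.97 tcp [ 0.6895 -0.0224  0.1689] yaw of tool x -1.85 zaxis [ 3.0e-04 -1.1e-03 -1.0e+00] w 0.0171 j [-2.030e-01  6.800e-01  9.660e-01 -1.000e-03  1.495e+00  1.400e+00]
angle 282.1142980955914 r 0.26553229053442007
1 [-0.68  0.14  0.08] [ 0.669 -0.026  0.166]
2 [-0.69  0.09 -0.  ] [ 0.648 -0.028  0.166]
3 [-0.7   0.03 -0.  ] [ 0.627 -0.028  0.166]
4 [-0.7  -0.02 -0.  ] [ 0.606 -0.027  0.166]
5 [-0.69 -0.08 -0.  ] [ 0.586 -0.024  0.166]
6 [-0.68 -0.13 -0.  ] [ 0.565 -0.019  0.166]
7 [-0.67 -0.18 -0.  ] [ 0.545 -0.013  0.166]
8 [-0.65 -0.24 -0.  ] [ 0.526 -0.005  0.166]
9 [-0.63 -0.29 -0.  ] [0.507 0.004 0.166]
10 [-0.61 -0.34 -0.  ] [0.489 0.014 0.166]
11 [-0.58 -0.38 -0.  ] [0.472 0.026 0.166]
12 [-0.55 -0.43 -0.  ] [0.456 0.04  0.166]
13 [-0.51 -0.47 -0.  ] [0.441 0.054 0.166]
14 [-0.48 -0.51 -0.  ] [0.427 0.07  0.166]
15 [-0.43 -0.54 -0.  ] [0.415 0.087 0.166]
16 [-0.39 -0.58 -0.  ] [0.404 0.104 0.166]
17 [-0.34 -0.61 -0.  ] [0.394 0.123 0.166]
18 [-0.3  -0.63 -0.  ] [0.386 0.142 0.166]
19 [-0.24 -0.65 -0.  ] [0.379 0.162 0.166]
20 [-0.19 -0.67 -0.  ] [0.374 0.182 0.166]
21 [-0.14 -0.68 -0.  ] [0.371 0.203 0.166]
22 [-0.09 -0.69 -0.  ] [0.369 0.224 0.166]
23 [-0.03 -0.7  -0.  ] [0.368 0.244 0.166]
24 [ 0.02 -0.7  -0.  ] [0.37  0.265 0.166]
```

Call:
jog_arm --rows '[{"tx": -0.68,"ty": 0.14,"tz": 0.05,"roll": 0},{"tx": -0.69,"ty": 0.09,"tz": 0,"roll": 0},{"tx": -0.7,"ty": 0.03,"tz": 0,"roll": 0},{"tx": -0.7,"ty": -0.02,"tz": 0,"roll": 0},{"tx": -0.69,"ty": -0.08,"tz": 0,"roll": 0},{"tx": -0.68,"ty": -0.13,"tz": 0,"roll": 0},{"tx": -0.67,"ty": -0.18,"tz": 0,"roll": 0},{"tx": -0.65,"ty": -0.24,"tz": 0,"roll": 0},{"tx": -0.63,"ty": -0.29,"tz": 0,"roll": 0},{"tx": -0.61,"ty": -0.34,"tz": 0,"roll": 0},{"tx": -0.58,"ty": -0.38,"tz": 0,"roll": 0},{"tx": -0.55,"ty": -0.43,"tz": 0,"roll": 0}]'

```text
time: 87.48
tcp_pos: [0.4521, 0.0358, 0.1683]
ee_rot: [3.129, -0.051, -0.014]
contact_force: [-30.9, -38.5, 24.3]
gripper_width: 0.0177
```

Call:
jog_arm --rows '[{"tx": -0.51,"ty": -0.47,"tz": 0,"roll": 0},{"tx": -0.48,"ty": -0.51,"tz": 0,"roll": 0},{"tx": -0.43,"ty": -0.54,"tz": 0,"roll": 0},{"tx": -0.39,"ty": -0.58,"tz": 0,"roll": 0},{"tx": -0.34,"ty": -0.61,"tz": 0,"roll": 0},{"tx": -0.3,"ty": -0.63,"tz": 0,"roll": 0},{"tx": -0.24,"ty": -0.65,"tz": 0,"roll": 0},{"tx": -0.19,"ty": -0.67,"tz": 0,"roll": 0},{"tx": -0.14,"ty": -0.68,"tz": 0,"roll": 0},{"tx": -0.09,"ty": -0.69,"tz": 0,"roll": 0},{"tx": 0,"ty": 0,"tz": 0,"roll": 0}]'

```text
time: 88.85
tcp_pos: [0.367, 0.2255, 0.1671]
ee_rot: [-3.141, 0.047, 0.006]
contact_force: [-5.7, -0.0, 2.1]
gripper_width: 0.0173
```

```bash
python3 - <<'E'
from h import *
shot("top","t16",(40,110,240,290),4)
H=np.array([.6338,.2372]); s,R=st(); p=s["tcp_pos"]
for a in (179,176,173.93,173):
    q=np.array([H[0]+.2675*np.cos(np.radians(a)),H[1]+.2675*np.sin(np.radians(a)),.167]); print(a,q.round(4),(R.T@(q-p)/.03).round(2)); p=q
E
```

```text
t 88.90 tcp [0.367  0.2251 0.1671] yaw of tool x -1.75 zaxis [-3.8e-03  5.0e-04 -1.0e+00] w 0.0171 j [0.273 0.251 1.726 0.002 1.168 1.873]
179 [0.3663 0.2419 0.167 ] [-0.04 -0.56  0.  ]
176 [0.367  0.2559 0.167 ] [ 0.01 -0.47  0.  ]
173.93 [0.3678 0.2655 0.167 ] [ 0.02 -0.32  0.  ]
173 [0.3683 0.2698 0.167 ] [ 0.01 -0.14  0.  ]
```

View pics/t16.png

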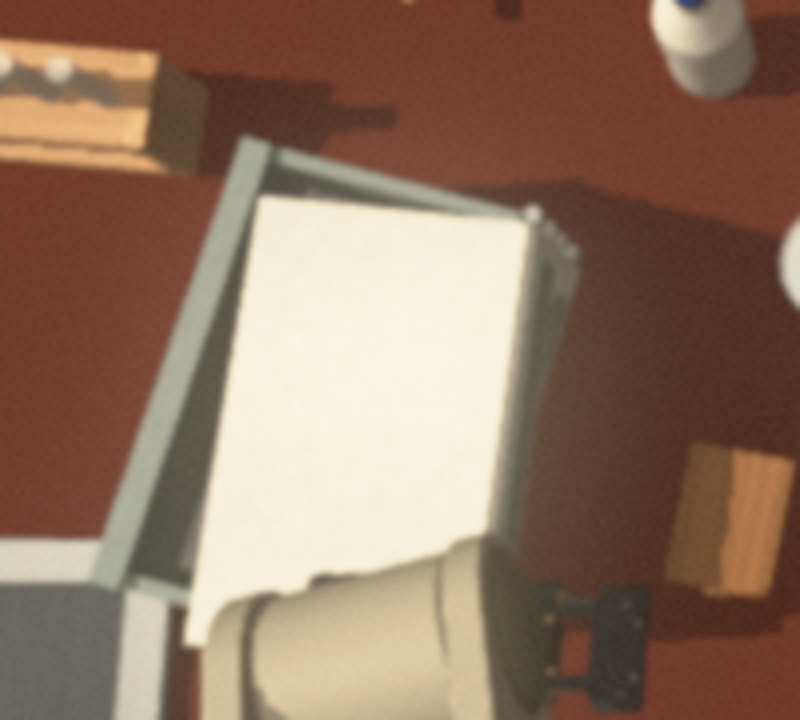

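The door is still about 8° open. I'll close it in small steps and watch the force.

Call:
jog_arm --rows '[{"tx": -0.02,"ty": -0.28,"tz": 0,"roll": 0},{"tx": -0.02,"ty": -0.28,"tz": 0,"roll": 0},{"tx": 0.01,"ty": -0.25,"tz": 0,"roll": 0},{"tx": 0.01,"ty": -0.22,"tz": 0,"roll": 0},{"tx": 0,"ty": 0,"tz": 0,"roll": 0}]'

```text
time: 89.52
tcp_pos: [0.3682, 0.2559, 0.1671]
ee_rot: [-3.141, 0.049, 0.004]
contact_force: [-6.7, 0.5, -0.5]
gripper_width: 0.0173
```

Call:
jog_arm --rows '[{"tx": 0.01,"ty": -0.15,"tz": 0,"roll": 0},{"tx": 0.01,"ty": -0.1,"tz": 0,"roll": 0},{"tx": 0,"ty": 0,"tz": 0,"roll": 0},{"tx": 0,"ty": 0,"tz": 0,"roll": 0}]'

```text
time: 90.02
tcp_pos: [0.369, 0.2632, 0.1671]
ee_rot: [-3.141, 0.05, 0.004]
contact_force: [-5.1, 1.0, -0.3]
gripper_width: 0.0171
```

Call:
jog_arm --rows '[{"tx": 0.01,"ty": -0.07,"tz": 0,"roll": 0},{"tx": 0,"ty": 0,"tz": 0,"roll": 0},{"tx": 0,"ty": 0,"tz": 0,"roll": 0}]'

```text
time: 90.4
tcp_pos: [0.3693, 0.2652, 0.1671]
ee_rot: [-3.141, 0.05, 0.004]
contact_force: [-7.0, 0.0, 0.5]
gripper_width: 0.0174
```

Call:
jog_arm --rows '[{"tx": 0.01,"ty": -0.07,"tz": 0,"roll": 0},{"tx": 0,"ty": 0,"tz": 0,"roll": 0},{"tx": 0,"ty": 0,"tz": 0,"roll": 0}]'

```text
time: 90.78
tcp_pos: [0.3696, 0.2673, 0.1671]
ee_rot: [-3.141, 0.05, 0.005]
contact_force: [-6.5, 0.1, 0.3]
gripper_width: 0.0171
```

Call:
jog_arm --rows '[{"tx": 0.01,"ty": -0.07,"tz": 0,"roll": 0},{"tx": 0,"ty": 0,"tz": 0,"roll": 0},{"tx": 0,"ty": 0,"tz": 0,"roll": 0}]'

```text
time: 91.15
tcp_pos: [0.3697, 0.2689, 0.1671]
ee_rot: [3.14, -0.05, -0.006]
contact_force: [-7.3, -3.6, 2.0]
gripper_width: 0.0173
```

Call:
jog_arm --rows '[{"tx": 0,"ty": -0.07,"tz": 0,"roll": 0},{"tx": 0,"ty": 0,"tz": 0,"roll": 0},{"tx": 0,"ty": 0,"tz": 0,"roll": 0}]'

```text
time: 91.52
tcp_pos: [0.3696, 0.269, 0.167]
ee_rot: [3.135, -0.049, -0.007]
contact_force: [-7.7, -16.3, 4.6]
gripper_width: 0.0174
```

Call:
jog_arm --rows '[{"tx": 0,"ty": -0.05,"tz": 0,"roll": 0},{"tx": 0,"ty": 0,"tz": 0,"roll": 0},{"tx": 0,"ty": 0,"tz": 0,"roll": 0}]'

```text
time: 91.9
tcp_pos: [0.3695, 0.2691, 0.1669]
ee_rot: [3.132, -0.049, -0.008]
contact_force: [-8.0, -26.1, 7.5]
gripper_width: 0.0174
```

Call:
jog_arm --rows '[{"tx": -0.02,"ty": 0.06,"tz": 0,"roll": 0},{"tx": 0,"ty": 0,"tz": 0,"roll": 0}]'

```text
time: 92.15
tcp_pos: [0.3695, 0.269, 0.167]
ee_rot: [3.136, -0.049, -0.005]
contact_force: [-5.1, -14.7, 1.4]
gripper_width: 0.0175
```

Call:
jog_arm --rows '[{"tx": 0,"ty": 0,"tz": 0,"roll": 0},{"tx": 0,"ty": 0,"tz": 0,"roll": 0},{"tx": 0,"ty": 0,"tz": 0,"roll": 0},{"tx": 0,"ty": 0,"tz": 0,"roll": 0},{"tx": 0,"ty": 0,"tz": 0,"roll": 0}]' --grip 0.2

```text
time: 92.78
tcp_pos: [0.3707, 0.271, 0.1674]
ee_rot: [-3.141, 0.05, -0.0]
contact_force: [0.7, -0.4, 0.8]
gripper_width: 0.0525
```

Call:
jog_arm --rows '[{"tx": 0,"ty": 0,"tz": -0.8,"roll": 0},{"tx": 0,"ty": 0,"tz": -1,"roll": 0},{"tx": 0,"ty": 0,"tz": -1,"roll": 0},{"tx": 0,"ty": 0,"tz": -0.5,"roll": 0},{"tx": 0,"ty": 1,"tz": 0,"roll": 0},{"tx": 0,"ty": 1,"tz": 0,"roll": 0},{"tx": 0,"ty": 1,"tz": 0,"roll": 0},{"tx": 0,"ty": 1,"tz": 0,"roll": 0},{"tx": 0,"ty": 1,"tz": 0,"roll": 0},{"tx": 0,"ty": 1,"tz": 0,"roll": 0},{"tx": 0,"ty": 1,"tz": 0,"roll": 0},{"tx": 0,"ty": 1,"tz": 0,"roll": 0}]'

```text
time: 94.28
tcp_pos: [0.3629, 0.0301, 0.2664]
ee_rot: [3.141, -0.05, 0.001]
contact_force: [-0.8, 0.5, 0.7]
gripper_width: 0.0527
```

Call:
jog_arm --rows '[{"tx": 0,"ty": 1,"tz": 0,"roll": 0},{"tx": 0,"ty": 1,"tz": 0,"roll": 0},{"tx": 0,"ty": 1,"tz": 0,"roll": 0},{"tx": 0,"ty": 1,"tz": 0,"roll": 0},{"tx": 0,"ty": 1,"tz": 0,"roll": 0},{"tx": 0,"ty": 0,"tz": 0,"roll": 0}]'

```text
time: 95.02
tcp_pos: [0.3582, -0.12, 0.2662]
ee_rot: [-3.141, 0.054, 0.0]
contact_force: [-0.4, 0.1, 1.2]
gripper_width: 0.0531
```

```bash
python3 - <<'E'
from h import *
st(); shot("top","t17"); shot("top","t18",(40,110,240,290),4); shot("scene","s8",(200,90,400,240),4)
E
```

```text
t 95.03 tcp [ 0.3582 -0.12    0.2662] yaw of tool x -1.98 zaxis [-1.e-04  1.e-04 -1.e+00] w 0.0531 j [-0.64   0.048  1.661  0.     1.433  0.966]
```

View pics/t17.png

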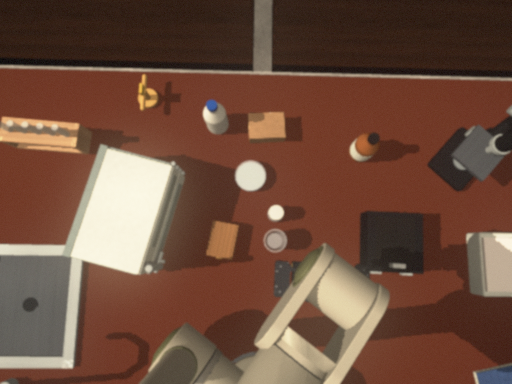

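View pics/t18.png

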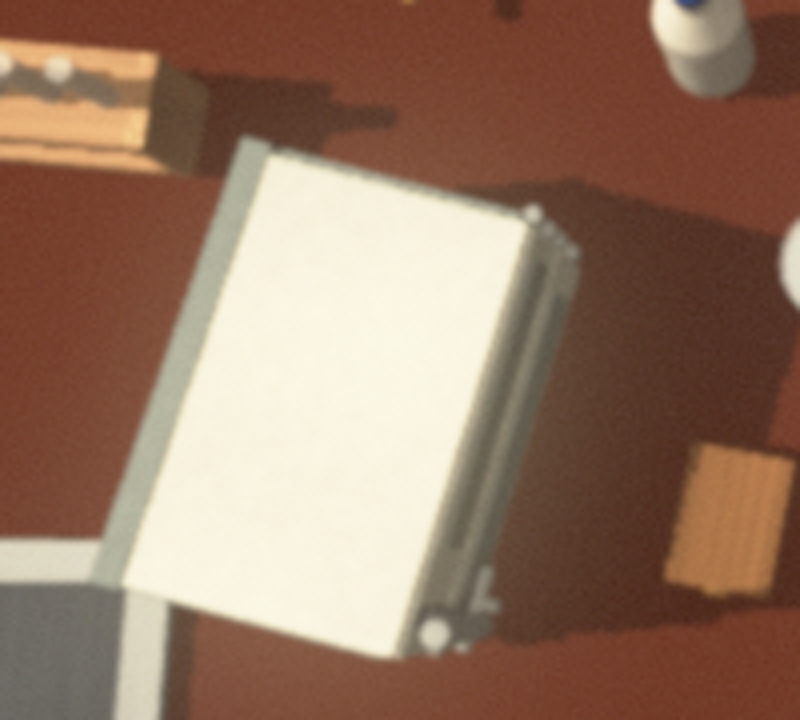

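View pics/s8.png

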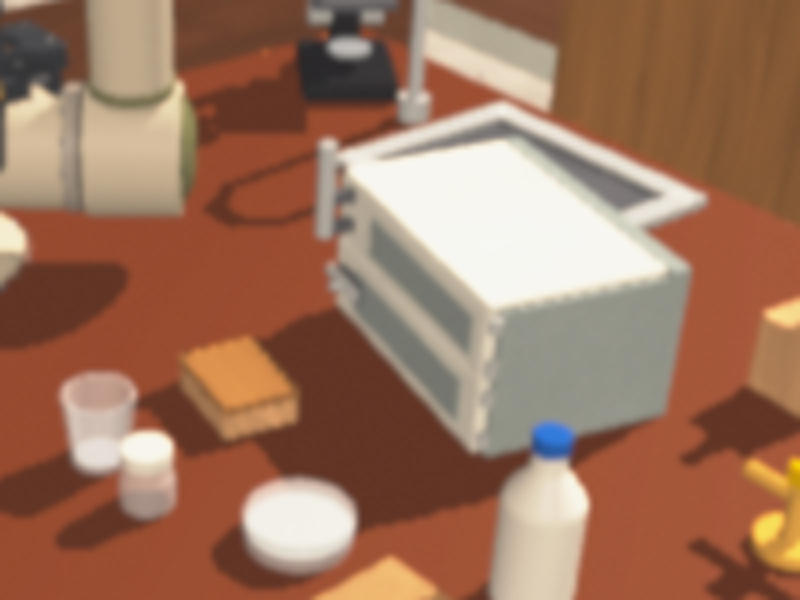

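```bash
python3 - <<'E'
import cv2,numpy as np
a=cv2.imread("pics/top0.png",0).astype(np.float32); b=cv2.imread("pics/t17.png",0).astype(np.float32)
for n,(u0,v0,u1,v1) in dict(slide=(203,215,243,263),petri=(230,155,270,197),jar=(264,202,290,224),beaker=(260,226,290,254),wash=(198,95,232,138),tissues=(244,108,290,142),reagent=(345,128,384,165),lidhandle=(384,258,412,274),lidfull=(355,205,430,256)).items():
    p,_=cv2.phaseCorrelate(a[v0:v1,u0:u1],b[v0:v1,u0:u1]); print(n,np.round(p,2),np.abs(a-b)[v0:v1,u0:u1].mean().round(1))
E
```

```text
slide [-0.11  0.11] 13.9
petri [0.12 0.47] 6.3
jar [ 0.45 -0.06] 5.1
beaker [ 0.11 -0.06] 6.1
wash [0.13 0.47] 5.4
tissues [-0.07 -0.05] 6.3
reagent [-0.   -0.03] 4.2
lidhandle [-0.24 -0.08] 16.2
lidfull [ 0.48 -0.05] 3.4
```

```bash
python3 - <<'E'
from cell import ticket
print(ticket.hand_in())
E
```

```text
the job is handed in; nothing more can be done
None
```

The job is done and handed in at about 95 s of the 210 s allowed. The tube is on its foot and all three pots are upright on the shelf. The case and the upper half door are shut again.

- **Opening:** I opened the upper half door to about 1.85 rad, then tipped the lid past its balance point. It stayed on its stop by itself.
- **Knocked pot:** The second pot was found about 4 cm out of place on the shelf, towards the lip and still upright. I lifted it and put it back in its place.
- **Closing:** I lowered the lid by its handle and swung the door shut until it met its stop.

**Last checks:**
- The top view shows the roof flush along the back strip and the case shut.
- The bystanders are within half a pixel of where they started.
- The lower half and its bolt look shut in the scene picture.
- The last view of the shelf was just before the door closed, with the tube and pots as placed. I could not see inside after that.

**What disagreed or was off:**
- The door handle stood about 9 mm further open than I had left it, so I measured it again before gripping.
- Partway through closing the door, the force at the wrist reached about 55 N, below the 120 N limit. I think my arc was slightly too tight, with the load on the fingers and not the gripper's body. It eased off as the door went on.
- The wrist camera put the cupboard 3–4 mm deeper than the top camera did, which was within the clearance I had left.

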